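# Put the pattern weights away in their case

## Robot

A 6-joint arm with a two-finger parallel gripper is mounted at the origin on the work surface. World frame = base frame: x ahead of the robot, y to its left, z up, the work surface at z = 0. Lengths are in m, angles in rad, forces in N, time in s.
With the tool pointing down it reaches from about 0.425 to 0.95 m from the base axis. Payload 14.7 kg.
Tool frame: the origin (TCP) lies midway between the tips of the shut fingers; the grasp point (between the pads) lies 19 mm behind it; z points along the fingers, y is the line along which they close (so a half turn about z gives the same grasp; the last joint's range is limited). The gripper opens to 85 mm and grips with 20 to 120 N. Pads are 22 mm wide; open, the fingers measure 114 mm over their backs; the gripper's body (76 mm by 85 mm) begins 54 mm behind the grasp point. The pads swing forward as they close: fully open they stand 13 mm farther back than shut.
Start: joints at [-1.252, 0.48, 1.596, -0, 1.065, -0.047], TCP at [0.233, -0.607, 0.231] pointing down, gripper open.
Joint ranges: [-2.75, 2.75], [-0.82, 2.05], [0.23, 2.67], [-1.56, 4.7], [0.09, 2.69], [-2.92, 2.92]. Speed limits (rad/s): [1.89, 1.89, 2.39, 3.01, 3.01, 3.01].

## Interface

Orientations are given as a unit quaternion [x, y, z, w].
In Python, from station import readout, viewer, job, nets gives the robot as it stands.
- The arm moves only by the tool drive_tool, never from a script. Its argument "targets" is a list of rows, each an object of numbers: "x", "y", "z": the shift along the tool's x, y, z in mm; "turn": the turn about the tool's z in rad; "grip": the closure, from 0 (fully open) to 1 (shut). In form: [{"x": .., "y": .., "z": .., "turn": .., "grip": ..}, ...]. A call has 1 to 8 rows; each row shifts and turns the commanded pose from where the row before left it, along the tool's axes as they then stand; what a row does not reach is not made up. A row lasts 1/10 s, in which the tool goes at most 50 mm and 8.59 degrees, less where a joint would pass 70% of its speed; a pose out of reach is approached as far as the arm can. A call is refused whole if a number of a shift passes 50 or a number of a turn 0.15, either way. A call with a gripper value outside its range is refused whole. The fingers move at their own pace and stop on an object; "force" is the grip in N (left out, the last holds). Time passes only in rows, so rows that do not move let the fingers close. It gives the time, the measured TCP pose, the force, the opening and the grip force at its end, in the units of the state.
- readout.get_state(): the state, without advancing time (a new reading comes with each control period).
- viewer.snapshot(name): name is "side" or "top" or "wrist"; returns the picture (420x560x3 uint8, blue, green, red); there is no depth.
- viewer.camera_model(name): a dict with "K" (3x3 intrinsics, pixels), "origin" and "rotation" of the camera in the world. Camera axes: x right, y up, looking along -z (the intrinsics and any distortion apply to the point x, -y, -z); pixel columns grow to the right and rows downward; lengths in m; the calibration is good to about 2 mm. A picture is of the moment at which its call begins: read the wrist's pose just before it. camera_model takes no time and is no camera call; for the wrist camera it gives the pose at the moment of the call.
- job.hand_in(): hands the job in; it is judged then, once.
Trained networks look in the newest picture that a camera, given by its name, has taken for a name from the list of things; names that differ only in an ending like _2 or _b are one class to them, and where a whole thing is asked for, a point or a joint stands for the part that bears it (a point fixed in the world has none). Each returns a list of dicts, best first, with "score" (0 to 1); they miss things now and then, are a little off and sometimes report something else, mostly with a low value. They report only what shows in the picture. A call takes as long as a camera call. They do not tell look-alikes from the thing itself.
- nets.outline_of(name, camera): "pixels" (420x560 bool, what is visible of it) and "rect" ([left, top, right, bottom] in pixels, round what is visible of it).
- nets.place_of(name, camera): "xy" ([column, row] in pixels: a listed point, or the origin of a listed thing).
The state is a dict: "time": time; "joints": joint angles; "dq": joint speeds; "joint_torque": joint torques, N m; "eef_pos": TCP position; "tool_rot": TCP orientation; "wrist_force": force on the tool from outside, world axes, zero at the start; "wrist_torque": the same for the moment, N m; "width": finger opening in m; "gripper_force": force on a finger pad.
Only numpy, scipy, OpenCV 4.12 (cv2) and the standard library are available. Lean on these libraries where they do the work, as an engineer would, in place of code of your own. Each camera call takes 0.05 s, during which the arm holds its last target. There are 200 camera calls.

## Task

Cutting is done, so put the round steel pattern weights away in their case: lift the clear lid until it rests on its stop, then thread every weight that is lying out onto the post in the case, the largest at the bottom and each next one smaller. Lock them in by sliding the straight leg of the hairpin clip through the cross hole in the post until the sprung leg snaps round the post, then shut the lid fully, leaving the other things on the table where they are.

Things in the scene. Friction and masses are not known exactly. Their poses are not given: they have to be found in the camera images.
- case: weight case: open grey tray 180 (x) x 220 (y) x 40 mm high, walls and floor 6 mm, fixed. Origin: centre of its underside; x points from its front (lid-bar side) to its rear (hinge side), z up. A steel post, 20 mm diameter, stands in the middle of its floor, 81 mm high above the table, its top 6 mm tapered to 13 mm
- post_hole (a point): middle of the cross hole in the post, on the post's axis, 65 mm above the table: a hole 9 mm wide and high that runs right through along the case's x (from front to rear)
- post_top (a point): top centre of the post, 81 mm above the table
- lid (a joint): angle of the clear lid: 0 shut, 1.66 rad fully open on its stop just past upright. The hinge is stiff (0.5 N m friction): the lid stays at any angle. It is a hood 180 x 220 x 48 mm deep, walls 4 mm, hinged along the tray's rear upper edge
- lid_bar (a point): middle of the lid's black carrying bar: round, 10 mm diameter, 104 mm long along the case's y; it can turn between the fingers. With the lid shut it is 128 mm above the table, 40 mm above the lid's top, 22 mm behind its front edge; it lies 158 mm in front of and 88 mm above the hinge line and swings with the lid
- lid_hinge (a point): point on the lid's hinge line (which runs along the case's y), at the middle of the tray's rear upper edge, 90 mm behind the post, 40 mm above the table
- w68_c (a point): centre (half-way up) of the round steel pattern weight of 68 mm outer diameter: a flat ring 10 mm thick with a 25 mm bore, 247 g; its own z is the ring's axis. None if this weight is not there today
- w60_c (a point): centre (half-way up) of the round steel pattern weight of 60 mm outer diameter: a flat ring 10 mm thick with a 25 mm bore, 183 g; its own z is the ring's axis. None if this weight is not there today
- w52_c (a point): centre (half-way up) of the round steel pattern weight of 52 mm outer diameter: a flat ring 10 mm thick with a 25 mm bore, 128 g; its own z is the ring's axis. None if this weight is not there today
- w44_c (a point): centre (half-way up) of the round steel pattern weight of 44 mm outer diameter: a flat ring 10 mm thick with a 25 mm bore, 81 g; its own z is the ring's axis. None if this weight is not there today
- w36_c (a point): centre (half-way up) of the round steel pattern weight of 36 mm outer diameter: a flat ring 10 mm thick with a 25 mm bore, 41 g; its own z is the ring's axis. None if this weight is not there today
- clip_eye (a point): middle of the eye of the hairpin clip (5 mm steel wire, 47 g), where it is held: eye 26 mm long, 20 mm wide, flat-sided. Lying flat, z up, this point is 2.5 mm above the table. x points along the straight leg to its tip, which is 80 mm ahead; that leg's centre line lies 3 mm to the -y side. The sprung leg is on its +y side, reaching 15 mm sideways, 70 mm ahead
- clip_bow (a point): point on the centre line of the clip's straight leg opposite the bow of the sprung leg, 42 mm ahead (+x) of the eye's middle and 3 mm to its -y side: when the clip is home the post's axis passes through here
- clip_leg (a joint): how far the clip's sprung leg is pushed open, rad: 0 at rest, about 0.06 while its throat rides over the post (pushing it on takes 4 to 10 N, pulling it off 8 to 15 N), about 0 again when its bow hugs the post
- snap_jar: small clear jar of snap fasteners, 42 mm diameter, 45 mm high, among the weights, a bystander; origin at its underside
- rotary_cutter: rotary cutter with a yellow handle, lying flat, 160 mm long, a bystander; origin at its underside
- tape_measure: round black tape measure, 52 mm diameter, 22 mm high, a bystander; origin at its underside
- thread_spool: spool of red thread, 48 mm diameter, 62 mm high, a bystander; origin at its underside
- stitching_awl: awl with a wooden handle, 140 mm long, lying, a bystander; origin at its underside
Things that resemble listed ones, but are neither listed nor needed, are in the scene too. Leave any blue or brown look-alike of the part that bears w44_c alone.

How it is judged:
By the outcome, as a careful person would: the job done as asked, in the order asked, and still so for the second after the job is handed in, with the robot touching nothing.
Of w68, w60, w52, w44, w36 only 3 to 5 are there at a start; the rules pass over those that are not, and their reading is None.
At some moment in a run one of w68, w60, w52, w44, w36, clip may be knocked a few centimetres aside while the robot is not near it.
Once in a run the grip may slacken for a moment while it holds something.
It also fails if it takes over 210 s, if anything falls off the work surface, if the arm or the gripper's body presses on something with over 40 N, if the wrist force passes 120 N, or if a joint passes its speed limit or range.

## Working session

There is one attempt and no reset: what is moved stays moved. The work goes in short steps, Python scripts to look and compute and a tool call to move; the robot and the scene stay as the last step left them, time stands still between calls to the robot, and variables do not carry over. Pictures are saved under pics/ and viewed, at most 14 in all, crops included, and the job is handed in when it is done.

Besides the shell and the picture viewer there is one more tool, called after ">>>" as name([rows], argument=value, ...), one row to a line, values as JSON. drive_tool: Moves the arm, as the interface text tells. Its arguments: {"type":"object","properties":{"targets":{"type":"array","items":{"type":"object","properties":{"x":{"type":"number"},"y":{"type":"number"},"z":{"type":"number"},"turn":{"type":"number"},"grip":{"type":"number"}}}},"force":{"type":"number"}},"required":["targets"]}

```bash
mkdir -p pics; ls; python3 - <<'E'
from station import readout, viewer, job, nets
import cv2,numpy as np
s=readout.get_state();print(s)
for n in("top","side"):
    im=viewer.snapshot(n);cv2.imwrite(f"pics/{n}0.png",im)
    m=viewer.camera_model(n);print(n,m)
    for t in("w68_c","w60_c","w52_c","w44_c","w36_c","clip_eye","clip_bow","post_top","lid_bar","lid_hinge","post_hole"):
        print(t,[(np.round(d["xy"]).tolist(),round(d["score"],2)) for d in nets.place_of(t,n)][:4])
E
```

```text
pics
{'time': 0.0, 'joints': array([-1.25158757e+00,  4.80852816e-01,  1.59687331e+00,  8.67132032e-06,
        1.06510078e+00, -4.65874435e-02]), 'dq': array([-0.00036231,  0.00147276,  0.00081996, -0.00141653,  0.00025123,
        0.00038158]), 'joint_torque': array([-4.99806556e-03, -9.50655842e+01, -4.30187309e+01, -3.11621097e-04,
        1.25626157e-02,  1.46675749e-06]), 'eef_pos': array([ 0.23239972, -0.60658913,  0.23065899]), 'tool_rot': array([ 9.83320912e-01,  1.81877992e-01, -8.01045359e-05, -6.11920322e-04]), 'wrist_force': array([0.07624012, 0.45829819, 0.11241511]), 'wrist_torque': array([ 0.02410577, -0.03348363,  0.02608721]), 'gripper_force': 0.0, 'width': 0.08549161093691973}
top {'K': array([[437.03828069,   0.        , 279.61362064],
       [  0.        , 437.03828069, 207.30928951],
       [  0.        ,   0.        ,   1.        ]]), 'origin': array([ 0.46862634, -0.09750495,  1.18738678]), 'rotation': array([-0.0272687 ,  0.03651048,  0.71114587, -0.70156607])}
w68_c [([356.0, 195.0], 0.72)]
w60_c [([312.0, 186.0], 0.63)]
w52_c [([311.0, 237.0], 0.52)]
w44_c 
[... 387 characters left out ...]
'K': array([[429.20886346,   0.        , 281.87493549],
       [  0.        , 429.20886346, 207.94521731],
       [  0.        ,   0.        ,   1.        ]]), 'origin': array([ 0.40727123, -0.74515689,  0.65157015]), 'rotation': array([ 0.40596328, -0.05106278, -0.09863266,  0.90711521])}
w68_c [([335.0, 306.0], 0.86)]
w60_c []
w52_c [([255.0, 270.0], 0.76)]
w44_c [([202.0, 263.0], 0.77), ([282.0, 213.0], 0.7), ([238.0, 232.0], 0.57), ([197.0, 219.0], 0.55)]
w36_c [([229.0, 172.0], 0.5)]
clip_eye [([237.0, 232.0], 0.69), ([271.0, 366.0], 0.6)]
clip_bow [([287.0, 383.0], 0.93), ([229.0, 144.0], 0.2)]
post_top []
lid_bar [([198.0, 127.0], 0.86)]
lid_hinge []
post_hole [([228.0, 151.0], 0.94)]
```

```bash
python3 - <<'E'
import cv2,numpy as np
a=cv2.imread("pics/top0.png")[120:320,120:460];cv2.imwrite("pics/top0c.png",cv2.resize(a,None,fx=2.35,fy=2.35,interpolation=cv2.INTER_CUBIC)[:600,:800])
E
```

```text
(no output)
```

View pics/top0c.png

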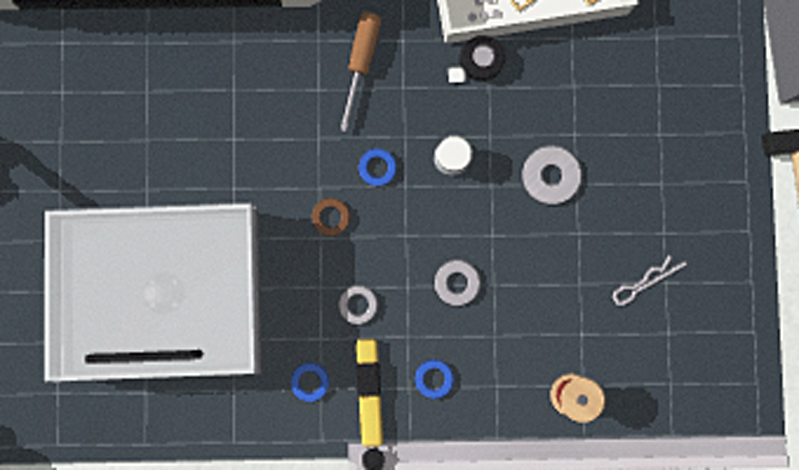

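View pics/side0.png

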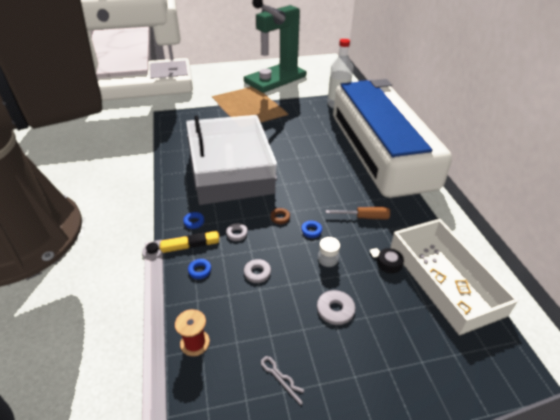

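The top crop shows grey rings at full-image pixels (355,195), (314,240) and (272,249). Look-alikes are blue rings at (280,191), (252,283) and (305,281) and a brown one at (260,212). The clip is at (385,247)–(411,232), and the lidded case is around (185,245) with its bar at the robot side. I choose the three grey rings, and will measure their sizes next.

```bash
cat > h.py <<'E'
from station import readout, viewer, job, nets
import cv2,numpy as np
from scipy.spatial.transform import Rotation as R
def ray(m,uv):
    K=m["K"];p=np.array([(uv[0]-K[0,2])/K[0,0],-(uv[1]-K[1,2])/K[1,1],-1.])
    d=R.from_quat(m["rotation"]).apply(p);return np.array(m["origin"]),d/np.linalg.norm(d)
def atz(m,uv,z):
    o,d=ray(m,uv);return o+d*(z-o[2])/d[2]
def tri(rs):
    A=sum(np.eye(3)-np.outer(d,d) for o,d in rs);b=sum((np.eye(3)-np.outer(d,d))@o for o,d in rs)
    return np.linalg.solve(A,b)
def proj(m,P):
    p=R.from_quat(m["rotation"]).inv().apply(np.atleast_2d(P)-m["origin"]);K=m["K"]
    return np.c_[K[0,0]*p[:,0]/-p[:,2]+K[0,2],-K[1,1]*p[:,1]/-p[:,2]+K[1,2]]
def yaw(s):  # world direction angle of tool x,y
    r=R.from_quat(s["tool_rot"]).as_matrix();return np.arctan2(r[1,0],r[0,0]),np.arctan2(r[1,1],r[0,1])
E
python3 - <<'E'
from h import *
T=viewer.camera_model("top");S=viewer.camera_model("side")
im=cv2.imread("pics/top0.png");ims=cv2.imread("pics/side0.png")
g=cv2.cvtColor(im,cv2.COLOR_BGR2GRAY)
for n,u,v in(("big",355,194.5),("med",314.5,240),("sml",272,249)):
    w=g[int(v)-20:int(v)+20,int(u)-20:int(u)+20]
    _,b=cv2.threshold(w,0,255,cv2.THRESH_OTSU)
    cs,_=cv2.findContours(b,cv2.RETR_EXTERNAL,cv2.CHAIN_APPROX_NONE)
    c=max(cs,key=cv2.contourArea);pts=c[:,0]+[int(u)-20,int(v)-20]
    P=np.array([atz(T,p,.01)[:2] for p in pts]);(e)=cv2.minEnclosingCircle(P.astype(np.float32)*1000)
    ar=cv2.contourArea((P*1000).astype(np.float32));print(n,e,"eqdia",2*np.sqrt(ar/np.pi))
def tr(n,a,b):
    p=tri([ray(T,a),ray(S,b)]);print(n,p.round(4),(proj(T,p)-a).round(1),(proj(S,p)-b).round(1));return p
tr("big",(356,195),(335,306));tr("med",(314.5,241),(257,270));tr("sml",(272,249),(236,232));
tr("bar",(180,272),(198,137));tr("eye",(386,247),(271,366));tr("bow",(396,239),(287,383))
# bar ends top: crop px /2.35+120
q=[atz(T,(x/2.35+120,y/2.35+120),.128) for x,y in((87,358),(202,353))];print("bar ends",q, "ang",np.degrees(np.arctan2(*(q[0]-q[1])[[1,0]])))
for z in(.128,.088):print(atz(T,(180,272),z))
E
```

```text
big ((609.020751953125, -317.0196533203125), 33.79355239868164) eqdia 64.93103621137533
med ((485.8166809082031, -204.74903869628906), 25.496315002441406) eqdia 48.616023151098354
sml ((462.19268798828125, -90.91014099121094), 20.934179306030273) eqdia 24.054012981139515
big [ 0.6072 -0.322   0.0106] [[ 0.1 -0.5]] [[-0.8  0.1]]
med [ 0.4853 -0.2068  0.0061] [[ 0.1 -0.9]] [[-1.2  0.1]]
sml [ 0.463  -0.0916  0.0028] [[-0.  0.]] [[ 0. -0.]]
bar [0.4115 0.1333 0.1066] [[ 0.  -0.3]] [[-0.3  0. ]]
eye [ 0.4695 -0.4023 -0.002 ] [[ 0.2 -2. ]] [[-3.4  0.3]]
bow [ 0.49   -0.4324 -0.0089] [[ 0.2 -1.7]] [[-2.9  0.3]]
bar ends [array([0.41192458, 0.18358364, 0.128     ]), array([0.41524512, 0.06670798, 0.128     ])] ang 91.62738794848296
[0.41191867 0.12874565 0.128     ]
[0.40977752 0.13728835 0.088     ]
```

```bash
cat >> h.py <<'E'
def plan(*wps,step=45):
    """wps: (x,y,z,yawx_deg) -> rows in tool frame (shift first, then turn), rounded"""
    s=readout.get_state();p=np.array(s["eef_pos"]);a=yaw(s)[0]
    for w in wps:
        q=np.array(w[:3]);da=(np.radians(w[3])-a+np.pi)%(2*np.pi)-np.pi
        n=int(max(np.ceil(np.linalg.norm(q-p)*1000/step),np.ceil(abs(da)/.148),1));out=[]
        p0=p.copy();a0=a
        for i in range(n):
            t=p0+(q-p0)*(i+1)/n;d=(t-p)*1000
            x=np.array([np.cos(a),np.sin(a)]);y=np.array([np.sin(a),-np.cos(a)])
            r=[round(d[:2]@x),round(d[:2]@y),round(-d[2]),round(-da/n,3)]
            p=p+np.r_[(r[0]*x+r[1]*y)/1000,-r[2]/1000];a-=r[3];out.append(r)
        print("rows",out,"->",p.round(4),round(np.degrees(a),1))
E
python3 -c "
from h import *
s=readout.get_state();print(np.degrees(yaw(s)),viewer.camera_model('wrist'))
plan((.43,-.35,.26,55),(.43,.126,.26,91.6))"
```

```text
[ 20.95684151 -69.04315847] {'K': array([[300.68356164,   0.        , 277.62299956],
       [  0.        , 300.68356164, 211.2886157 ],
       [  0.        ,   0.        ,   1.        ]]), 'origin': array([ 0.30414057, -0.57912816,  0.37399711]), 'rotation': array([-0.12748819,  0.08697695, -0.55999872,  0.81399214])}
rows [[35, -21, -4, np.float64(-0.074)], [36, -19, -3, np.float64(-0.074)], [37, -16, -4, np.float64(-0.074)], [38, -13, -3, np.float64(-0.074)], [39, -10, -4, np.float64(-0.074)], [40, -7, -4, np.float64(-0.074)], [40, -4, -3, np.float64(-0.074)], [41, -2, -4, np.float64(-0.074)]] -> [ 0.4297 -0.3497  0.2603] 54.9
rows [[35, -25, 0, np.float64(-0.058)], [37, -23, 0, np.float64(-0.058)], [38, -20, 0, np.float64(-0.058)], [39, -19, 0, np.float64(-0.058)], [40, -16, 0, np.float64(-0.058)], [41, -13, 0, np.float64(-0.058)], [42, -12, 0, np.float64(-0.058)], [43, -8, 0, np.float64(-0.058)], [42, -7, 0, np.float64(-0.058)], [43, -4, 0, np.float64(-0.058)], [44, -1, 0, np.float64(-0.058)]] -> [0.4301 0.1264 0.2603] 91.4
```

>>> drive_tool([
  {"x":35,"y":-21,"z":-4,"turn":-0.074,"grip":0},
  {"x":36,"y":-19,"z":-3,"turn":-0.074,"grip":0},
  {"x":37,"y":-16,"z":-4,"turn":-0.074,"grip":0},
  {"x":38,"y":-13,"z":-3,"turn":-0.074,"grip":0},
  {"x":39,"y":-10,"z":-4,"turn":-0.074,"grip":0},
  {"x":40,"y":-7,"z":-4,"turn":-0.074,"grip":0},
  {"x":40,"y":-4,"z":-3,"turn":-0.074,"grip":0},
  {"x":41,"y":-2,"z":-4,"turn":-0.074,"grip":0},
], force=40)

```text
time: 2.0
eef_pos: [0.4305, -0.3484, 0.2605]
tool_rot: [0.887, 0.462, 0.0, 0.0]
wrist_force: [0.7, -0.7, 1.2]
width: 0.0856
gripper_force: 0.0
```

>>> drive_tool([
  {"x":35,"y":-25,"z":0,"turn":-0.058,"grip":0.5},
  {"x":37,"y":-23,"z":0,"turn":-0.058,"grip":0.5},
  {"x":38,"y":-20,"z":0,"turn":-0.058,"grip":0.5},
  {"x":39,"y":-19,"z":0,"turn":-0.058,"grip":0.5},
  {"x":40,"y":-16,"z":0,"turn":-0.058,"grip":0.5},
  {"x":41,"y":-13,"z":0,"turn":-0.058,"grip":0.5},
  {"x":42,"y":-12,"z":0,"turn":-0.058,"grip":0.5},
  {"x":10,"y":-2,"z":0,"turn":-0.058,"grip":0.5},
])

```text
time: 2.8
eef_pos: [0.4289, -0.0336, 0.2605]
tool_rot: [0.756, 0.654, 0.0, -0.0]
wrist_force: [0.9, 0.1, 1.0]
width: 0.0427
gripper_force: 0.0
```

```bash
python3 - <<'E'
from h import *
s=readout.get_state();print(s["eef_pos"],np.degrees(yaw(s)),s["width"],s["time"])
m=viewer.camera_model("wrist");im=viewer.snapshot("wrist");cv2.imwrite("pics/w1.png",im)
print(m["origin"],m["rotation"])
for t in("lid_bar","post_top","lid_hinge"):
    for d in nets.place_of(t,"wrist")[:2]:print(t,d["xy"],d["score"],atz(m,d["xy"],{"lid_bar":.128,"post_top":.081,"lid_hinge":.04}[t]))
E
```

```text
[ 0.42888252 -0.03357164  0.26049471] [81.73559376 -8.26440729] 0.0427295802333386 2.8
[0.43878084 0.04351073 0.40324687] [-0.15407844  0.01086978 -0.07123135  0.98542771]
lid_bar [230.7, 8.2] 0.71 [0.41377513 0.12828439 0.128     ]
lid_bar [237.3, 230.5] 0.56 [ 0.38424191 -0.05771004  0.128     ]
post_top [305.5, 10.7] 0.58 [0.47775527 0.13083582 0.081     ]
lid_hinge [309.9, 214.4] 0.69 [ 0.46229623 -0.08175968  0.04      ]
```

View pics/w1.png

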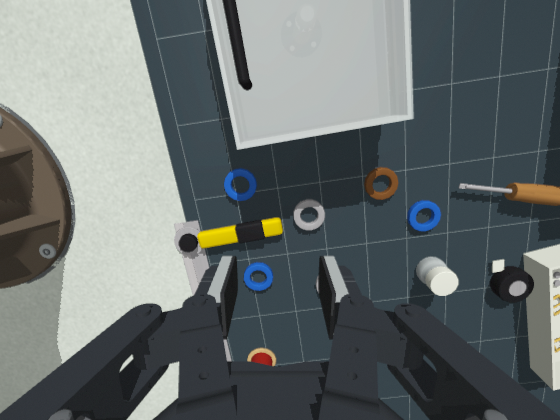

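The wrist view shows the bar's near end at (247,84), the lid's edge line from (237,148) to (411,118), and the small grey ring at (309,215) next to the blue ones.

>>> drive_tool([
  {"x":40,"y":-6,"z":0,"turn":-0.086,"grip":0.5},
  {"x":20,"y":-1,"z":0,"turn":-0.086,"grip":0.5},
  {"x":0,"y":0,"z":0,"turn":0,"grip":0.6},
])

```text
time: 3.3
eef_pos: [0.4299, 0.0241, 0.2603]
tool_rot: [0.698, 0.716, 0.0, -0.0]
wrist_force: [0.6, -0.5, 0.6]
width: 0.0347
gripper_force: 0.0
```

```bash
python3 - <<'E'
from h import *
s=readout.get_state();print(s["eef_pos"],np.degrees(yaw(s)),s["width"],s["time"])
m=viewer.camera_model("wrist");im=viewer.snapshot("wrist");cv2.imwrite("pics/w2.png",im)
T=viewer.camera_model("top");S=viewer.camera_model("side")
for t in("lid_bar","post_top"):
    for d in nets.place_of(t,"wrist")[:1]:print(t,d["xy"],d["score"],[atz(m,d["xy"],z).round(4) for z in(.128,.081)])
    if t=="lid_bar":
        print(tri([ray(m,d["xy"]),ray(T,(180,272))]),tri([ray(m,d["xy"]),ray(S,(198,137))]))
o=nets.outline_of("lid_bar","wrist")
g=im.max(2);b=(g<60).astype(np.uint8);b[150:]=0
n,l,st,c=cv2.connectedComponentsWithStats(b)
for i in range(1,n):
    if st[i][4]>300:
        ys,xs=np.where(l==i);P=np.array([atz(m,p,.128)[:2] for p in zip(xs,ys)])
        v=np.linalg.svd(P-P.mean(0),full_matrices=0)[2][0];pr=(P-P.mean(0))@v
        print(st[i],P.mean(0),P.mean(0)+v*(pr.max()+pr.min())/2,np.degrees(np.arctan2(*v[::-1])),np.ptp(pr))
E
```

```text
[0.42991271 0.02413192 0.26031303] [91.40358423  1.40358288] 0.0347357270766836 3.3
lid_bar [264.0, 84.4] 0.57 [array([0.4147, 0.1262, 0.128 ]), array([0.4126, 0.1304, 0.081 ])]
[0.4143469  0.12424397 0.14949903] [0.41299433 0.12785798 0.10982394]
post_top [329.0, 88.6] 0.87 [array([0.4699, 0.1243, 0.128 ]), array([0.4773, 0.1281, 0.081 ])]
[ 257    3   12  147 1576] [0.4135479  0.13183115] [0.41361912 0.12887509] -88.61970219568795 0.11298621054176464
[231  74  11  76 712] [0.39040546 0.10268837] [0.3904052  0.10271218] -89.38298011829497 0.06193228486270905
```

>>> drive_tool([
  {"x":34,"y":-5,"z":20,"turn":0,"grip":0.5},
  {"x":34,"y":-5,"z":30,"turn":0,"grip":0.5},
  {"x":35,"y":-4,"z":30,"turn":0,"grip":0.5},
  {"x":0,"y":0,"z":34,"turn":0,"grip":0.5},
  {"x":0,"y":0,"z":34,"turn":0,"grip":0.5},
  {"x":0,"y":0,"z":0,"turn":0,"grip":0.5},
  {"x":0,"y":0,"z":0,"turn":0,"grip":1},
  {"x":0,"y":0,"z":0,"turn":0,"grip":1},
], force=40)

```text
time: 4.3
eef_pos: [0.4145, 0.1259, 0.1137]
tool_rot: [0.699, 0.715, 0.001, 0.001]
wrist_force: [0.4, 0.5, 0.1]
width: 0.0147
gripper_force: 0.0
```

>>> drive_tool([
  {"x":0,"y":0,"z":0,"turn":0,"grip":1},
  {"x":0,"y":0,"z":0,"turn":0,"grip":1},
])

```text
time: 4.5
eef_pos: [0.4148, 0.126, 0.1137]
tool_rot: [0.699, 0.715, 0.001, 0.001]
wrist_force: [3.9, -5.4, -2.1]
width: 0.0085
gripper_force: 39.1
```

>>> drive_tool([
  {"y":9.9,"z":-15.9,"grip":1},
  {"y":11.6,"z":-14.7,"grip":1},
  {"y":13,"z":-13.5,"grip":1},
  {"y":14.4,"z":-12.1,"grip":1},
  {"y":15.6,"z":-10.6,"grip":1},
  {"y":16.5,"z":-8.8,"grip":1},
  {"y":17.4,"z":-7.1,"grip":1},
  {"y":18,"z":-5.3,"grip":1},
], force=60)

```text
invalid input
```

Need every field, it seems.

>>> drive_tool([
  {"x":0,"y":9.9,"z":-15.9,"turn":0,"grip":1},
  {"x":0,"y":11.6,"z":-14.7,"turn":0,"grip":1},
  {"x":0,"y":13,"z":-13.5,"turn":0,"grip":1},
  {"x":0,"y":14.4,"z":-12.1,"turn":0,"grip":1},
  {"x":0,"y":15.6,"z":-10.6,"turn":0,"grip":1},
  {"x":0,"y":16.5,"z":-8.8,"turn":0,"grip":1},
  {"x":0,"y":17.4,"z":-7.1,"turn":0,"grip":1},
  {"x":0,"y":18,"z":-5.3,"turn":0,"grip":1},
], force=60)

```text
time: 5.3
eef_pos: [0.5294, 0.1285, 0.2009]
tool_rot: [0.699, 0.715, -0.001, -0.0]
wrist_force: [-1.7, 1.8, -12.0]
width: 0.0077
gripper_force: 60.3
```

>>> drive_tool([
  {"x":0,"y":18.5,"z":-3.4,"turn":0,"grip":1},
  {"x":0,"y":18.7,"z":-1.4,"turn":0,"grip":1},
  {"x":0,"y":18.7,"z":0.5,"turn":0,"grip":1},
  {"x":0,"y":18.7,"z":2.5,"turn":0,"grip":1},
  {"x":0,"y":18.2,"z":4.4,"turn":0,"grip":1},
  {"x":0,"y":17.7,"z":6.2,"turn":0,"grip":1},
  {"x":0,"y":17,"z":8,"turn":0,"grip":1},
  {"x":0,"y":16,"z":9.8,"turn":0,"grip":1},
])

```text
time: 6.1
eef_pos: [0.6731, 0.1319, 0.1758]
tool_rot: [0.699, 0.715, -0.0, -0.0]
wrist_force: [-104.6, -2.4, 79.3]
width: 0.0073
gripper_force: 74.1
```

>>> drive_tool([
  {"x":0,"y":4,"z":3,"turn":0,"grip":1},
  {"x":0,"y":0,"z":0,"turn":0,"grip":1},
])

```text
time: 6.3
eef_pos: [0.6722, 0.1319, 0.1738]
tool_rot: [0.699, 0.715, -0.003, -0.003]
wrist_force: [-43.0, -3.8, 47.1]
width: 0.0076
gripper_force: 69.4
```

>>> drive_tool([
  {"x":0,"y":-4,"z":-3,"turn":0,"grip":1},
  {"x":0,"y":-1,"z":0,"turn":0,"grip":1},
])

```text
time: 6.5
eef_pos: [0.6707, 0.1318, 0.175]
tool_rot: [0.699, 0.715, -0.001, -0.0]
wrist_force: [-2.9, -0.4, -0.9]
width: 0.0076
gripper_force: 64.2
```

>>> drive_tool([
  {"x":0,"y":0,"z":0,"turn":0,"grip":0.6},
  {"x":0,"y":0,"z":0,"turn":0,"grip":0.6},
  {"x":0,"y":0,"z":0,"turn":0,"grip":0.6},
  {"x":0,"y":0,"z":-30,"turn":0,"grip":0.6},
  {"x":0,"y":0,"z":-40,"turn":0,"grip":0.6},
  {"x":0,"y":0,"z":-20,"turn":0,"grip":0.6},
])

```text
time: 7.1
eef_pos: [0.6735, 0.1323, 0.2672]
tool_rot: [0.699, 0.715, 0.002, 0.001]
wrist_force: [0.8, 0.7, 0.5]
width: 0.0344
gripper_force: 0.0
```

```bash
python3 - <<'E'
from h import *
T=viewer.camera_model("top");S=viewer.camera_model("side")
cv2.imwrite("pics/t3.png",viewer.snapshot("top"));cv2.imwrite("pics/s3.png",viewer.snapshot("side"))
for t in("w68_c","w52_c","w44_c","clip_eye","clip_bow","post_top","lid_bar","post_hole"):
  for n,m in(("top",T),("side",S)):
    for d in nets.place_of(t,n)[:2]:print(t,n,d["xy"],round(d["score"],2))
a=cv2.imread("pics/t3.png")[140:320,110:440];b=cv2.imread("pics/s3.png")[80:410,130:400]
cv2.imwrite("pics/c3.png",np.hstack([cv2.resize(a,(480,262)),np.zeros((262,1,3),np.uint8)+0,cv2.resize(b,(214,262))]))
plan((.607,.0,.28,91.4),(.607,-.18,.28,91))
E
```

```text
w68_c top [355.1, 196.2] 0.85
w52_c top [312.6, 240.9] 0.5
w52_c side [257.0, 269.9] 0.83
w44_c top [258.9, 211.6] 0.69
w44_c top [270.7, 251.6] 0.62
w44_c side [314.1, 230.4] 0.8
w44_c side [196.3, 219.6] 0.65
clip_eye top [386.2, 244.0] 0.64
clip_eye side [270.8, 367.2] 0.78
clip_bow top [398.1, 239.0] 0.41
clip_bow top [277.4, 285.2] 0.39
clip_bow side [287.4, 385.1] 0.77
clip_bow side [261.9, 150.2] 0.24
post_top top [184.9, 242.1] 0.77
post_top side [230.9, 143.5] 0.89
lid_bar top [171.8, 158.6] 0.57
lid_bar side [306.4, 91.1] 0.89
post_hole top [184.7, 242.4] 0.71
post_hole side [228.5, 151.4] 0.69
post_hole side [336.6, 306.3] 0.23
rows [[-33, -17, -4, np.float64(-0.0)], [-32, -17, -4, np.float64(-0.0)], [-33, -17, -4, np.float64(-0.0)], [-33, -17, -4, np.float64(-0.0)]] -> [ 6.072e-01 -3.000e-04  2.797e-01] 91.3
rows [[-45, -1, 0, np.float64(0.001)], [-45, -1, 0, np.float64(0.001)], [-45, -1, 0, np.float64(0.001)], [-45, -1, 0, np.float64(0.001)]] -> [ 0.6071 -0.1804  0.2797] 91.1
```

View pics/c3.png

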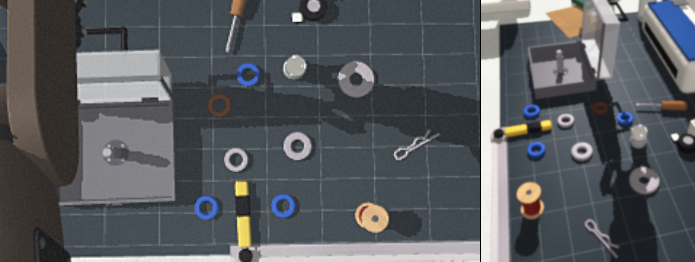

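The composite shows the lid standing upright on its stop, the post clear at (114,152), and the three grey rings and the clip unmoved. I go for the largest ring now.

>>> drive_tool([
  {"x":-33,"y":-17,"z":-4,"turn":0,"grip":0},
  {"x":-32,"y":-17,"z":-4,"turn":0,"grip":0},
  {"x":-33,"y":-17,"z":-4,"turn":0,"grip":0},
  {"x":-45,"y":-16,"z":0,"turn":0,"grip":0},
  {"x":-45,"y":-1,"z":0,"turn":0,"grip":0},
  {"x":-45,"y":-1,"z":0,"turn":0,"grip":0},
  {"x":-45,"y":-1,"z":0,"turn":0,"grip":0},
  {"x":-45,"y":-1,"z":0,"turn":0,"grip":0},
], force=40)

```text
time: 8.8
eef_pos: [0.6084, -0.1942, 0.276]
tool_rot: [0.699, 0.715, 0.0, 0.0]
wrist_force: [2.2, -0.4, -0.0]
width: 0.0853
gripper_force: 0.0
```

>>> drive_tool([
  {"x":-45,"y":-1,"z":10,"turn":0,"grip":0},
  {"x":-45,"y":-1,"z":15,"turn":0,"grip":0},
  {"x":-20,"y":0,"z":15,"turn":0,"grip":0},
  {"x":0,"y":0,"z":0,"turn":0,"grip":0},
])

```text
time: 9.2
eef_pos: [0.6079, -0.3046, 0.2331]
tool_rot: [0.7, 0.714, -0.001, -0.001]
wrist_force: [0.1, 0.2, 0.2]
width: 0.0854
gripper_force: 0.0
```

```bash
cat >> h.py <<'E'
def ringfit(im,m,uv,z=.01,r=60):
    """fit outer circle of bright ring near pixel uv, on plane z; returns centre, diameter (m)"""
    u,v=map(int,uv);y0,x0=max(0,v-r),max(0,u-r);g=cv2.cvtColor(im,cv2.COLOR_BGR2GRAY)[y0:v+r,x0:u+r]
    _,b=cv2.threshold(cv2.GaussianBlur(g,(3,3),0),0,255,cv2.THRESH_OTSU)
    n,l=cv2.connectedComponents(b);best=None
    for c in cv2.findContours(b,cv2.RETR_EXTERNAL,cv2.CHAIN_APPROX_NONE)[0]:
        if len(c)<25:continue
        P=np.array([atz(m,p,z)[:2] for p in c[:,0]+[x0,y0]])
        k=np.ones(len(P),bool)
        for _ in range(4):
            A=np.c_[2*P[k],np.ones(k.sum())];s=np.linalg.lstsq(A,(P[k]**2).sum(1),rcond=None)[0]
            rad=np.sqrt(s[2]+s[:2]@s[:2]);e=abs(np.linalg.norm(P-s[:2],axis=1)-rad);k=e<max(.001,1.5*np.median(e))
        q=(round(1000*e.mean(),2),s[:2].round(4),round(2*rad,4),len(c));print("ring",q)
E
python3 - <<'E'
from h import *
s=readout.get_state();print(s["eef_pos"],np.degrees(yaw(s)),s["width"],s["time"])
m=viewer.camera_model("wrist");im=viewer.snapshot("wrist");cv2.imwrite("pics/w4.png",im)
T=viewer.camera_model("top");S=viewer.camera_model("side")
for t in("w68_c","w52_c","clip_eye","clip_bow"):
    for d in nets.place_of(t,"wrist")[:2]:
        print(t,np.round(d["xy"]),round(d["score"],2),atz(m,d["xy"],.005).round(4))
        if t=="w68_c":ringfit(im,m,d["xy"],r=90);p=tri([ray(m,d["xy"]),ray(T,(355.5,195.5)),ray(S,(335,306))]);print(p)
E
```

```text
[ 0.60785048 -0.3046037   0.23312002] [91.15185073  1.15203521] 0.08539617274009077 9.2
w68_c [284. 193.] 0.65 [ 0.6151 -0.3204  0.005 ]
ring (np.float64(3.26), array([ 0.5024, -0.4376]), np.float64(0.0212), 55)
ring (np.float64(0.37), array([ 0.6094, -0.3193]), np.float64(0.0663), 148)
ring (np.float64(3.31), array([ 0.6335, -0.2078]), np.float64(0.0314), 66)
[ 0.60996529 -0.3202724   0.00644881]
w52_c [176.  96.] 0.65 [ 0.4868 -0.2088  0.005 ]
clip_eye [174. 249.] 0.68 [ 0.4681 -0.4022  0.005 ]
clip_bow [189. 272.] 0.88 [ 0.4852 -0.4372  0.005 ]
```

View pics/w4.png

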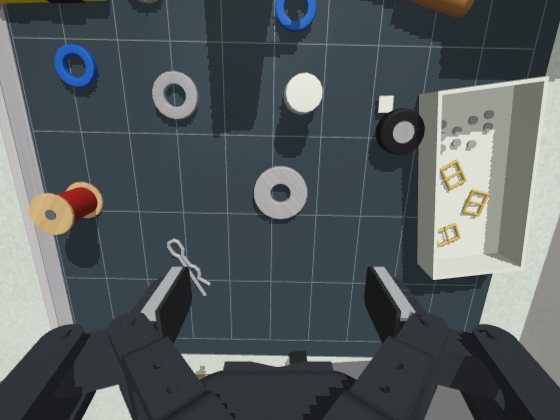

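The wrist view shows the large ring at (281,193), alone and clear of its neighbours. The w52 ring is at (176,96), the jar at (303,94) and the clip at (174,245). I descend on w68.

>>> drive_tool([
  {"x":-7,"y":1,"z":45,"turn":0,"grip":0},
  {"x":-8,"y":0,"z":45,"turn":0,"grip":0},
  {"x":0,"y":0,"z":45,"turn":0,"grip":0},
  {"x":0,"y":0,"z":45,"turn":0,"grip":0},
  {"x":0,"y":0,"z":30,"turn":0,"grip":0},
  {"x":0,"y":0,"z":15,"turn":0,"grip":0},
  {"x":0,"y":0,"z":7,"turn":0,"grip":0},
])

```text
time: 10.15
eef_pos: [0.6107, -0.3164, 0.0031]
tool_rot: [0.699, 0.716, -0.0, -0.0]
wrist_force: [-0.2, -0.7, 1.2]
width: 0.0856
gripper_force: 0.0
```

>>> drive_tool([
  {"x":0,"y":0,"z":5,"turn":0,"grip":0},
  {"x":0,"y":0,"z":0,"turn":0,"grip":1},
  {"x":0,"y":0,"z":0,"turn":0,"grip":1},
  {"x":0,"y":0,"z":0,"turn":0,"grip":1},
], force=50)

```text
time: 10.55
eef_pos: [0.6114, -0.3177, 0.0007]
tool_rot: [0.699, 0.715, 0.0, 0.001]
wrist_force: [-1.2, 2.4, 7.9]
width: 0.064
gripper_force: 52.9
```

>>> drive_tool([
  {"x":0,"y":0,"z":-10,"turn":0,"grip":1},
  {"x":0,"y":0,"z":-30,"turn":0,"grip":1},
  {"x":0,"y":0,"z":-40,"turn":0,"grip":1},
  {"x":0,"y":0,"z":-40,"turn":0,"grip":1},
])

```text
time: 10.95
eef_pos: [0.6104, -0.3173, 0.1211]
tool_rot: [0.699, 0.715, 0.0, 0.0]
wrist_force: [1.0, -0.4, -1.7]
width: 0.0633
gripper_force: 56.0
```

```bash
python3 - <<'E'
from h import *
s=readout.get_state();print(s["eef_pos"],np.degrees(yaw(s)),s["width"],s["wrist_force"],s["time"])
m=viewer.camera_model("wrist");im=viewer.snapshot("wrist");cv2.imwrite("pics/w5.png",im)
for d in nets.place_of("w68_c","wrist")[:2]:
    print(np.round(d["xy"]),round(d["score"],2),atz(m,d["xy"],s["eef_pos"][2]+.006)-s["eef_pos"])
plan((.60,-.05,.2,91.2),(.48,.06,.2,91.2))
E
```

```text
[ 0.61036244 -0.31731362  0.12112221] [91.31339734  1.31340037] 0.0632835782138552 [ 0.95550797 -0.3704645  -1.74098891] 10.95
rows [[38, -1, -11, np.float64(0.0)], [39, -1, -10, np.float64(0.0)], [38, -1, -11, np.float64(0.0)], [39, -1, -10, np.float64(0.0)], [38, -1, -11, np.float64(0.0)], [39, -1, -10, np.float64(0.0)], [38, -2, -11, np.float64(0.0)]] -> [ 0.5996 -0.0505  0.2001] 91.3
rows [[28, -29, 0, np.float64(0.0)], [29, -29, 0, np.float64(0.0)], [28, -30, 0, np.float64(0.0)], [28, -29, 0, np.float64(0.0)]] -> [0.48   0.0598 0.2001] 91.3
```

View pics/w5.png

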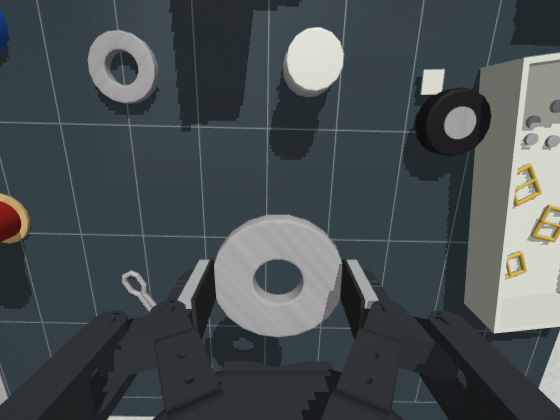

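The ring is held level between the pads, its bore at (278,280). I carry it towards the post and look there.

>>> drive_tool([
  {"x":38,"y":-1,"z":-11,"turn":0,"grip":1},
  {"x":39,"y":-1,"z":-10,"turn":0,"grip":1},
  {"x":38,"y":-1,"z":-11,"turn":0,"grip":1},
  {"x":39,"y":-1,"z":-10,"turn":0,"grip":1},
  {"x":38,"y":-1,"z":-11,"turn":0,"grip":1},
  {"x":39,"y":-1,"z":-10,"turn":0,"grip":1},
  {"x":38,"y":-2,"z":-11,"turn":0,"grip":1},
  {"x":28,"y":-29,"z":0,"turn":0,"grip":1},
])

```text
time: 11.85
eef_pos: [0.5694, -0.0193, 0.1947]
tool_rot: [0.699, 0.715, 0.002, 0.002]
wrist_force: [1.0, 0.7, -1.9]
width: 0.0635
gripper_force: 56.0
```

>>> drive_tool([
  {"x":29,"y":-29,"z":0,"turn":0,"grip":1},
  {"x":28,"y":-30,"z":0,"turn":0,"grip":1},
  {"x":28,"y":-29,"z":0,"turn":0,"grip":1},
  {"x":0,"y":0,"z":0,"turn":0,"grip":1},
])

```text
time: 12.25
eef_pos: [0.4725, 0.0639, 0.1929]
tool_rot: [0.698, 0.716, -0.001, -0.001]
wrist_force: [-0.0, -0.7, -3.0]
width: 0.0637
gripper_force: 56.0
```

```bash
python3 - <<'E'
from h import *
s=readout.get_state();print(s["eef_pos"],np.degrees(yaw(s)),s["width"],s["wrist_force"],s["time"])
m=viewer.camera_model("wrist");im=viewer.snapshot("wrist");cv2.imwrite("pics/w6.png",im)
T=viewer.camera_model("top");S=viewer.camera_model("side")
rt,rs=ray(T,(184.9,242.1)),ray(S,(230.9,143.5));print("top+side",tri([rt,rs]))
for t in("post_top","post_hole"):
  for d in nets.place_of(t,"wrist")[:2]:
    print(t,np.round(d["xy"]),round(d["score"],2),atz(m,d["xy"],.081 if t=="post_top" else .065))
    if t=="post_top":print(tri([ray(m,d["xy"]),rt,rs]),tri([ray(m,d["xy"]),rt]))
for d in nets.place_of("w68_c","wrist")[:2]:print("ring",d["xy"],d["score"])
E
```

```text
[0.47252921 0.06387821 0.19293472] [91.43433747  1.43439809] 0.06366471406541005 [-0.02361022 -0.65447027 -3.04896368] 12.25
top+side [0.48524642 0.12635086 0.08330579]
post_top [289. 129.] 0.97 [0.47844123 0.13128094 0.081     ]
[0.48309331 0.12922566 0.08062185] [0.48159556 0.13068481 0.06151771]
post_hole [288. 133.] 0.72 [0.47826915 0.12655734 0.065     ]
ring [285.8, 135.1] 0.55
```

View pics/w6.png

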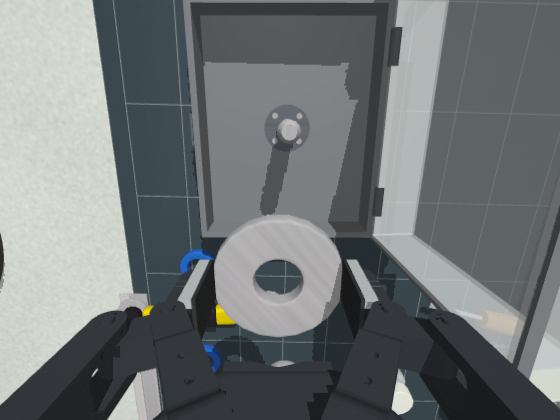

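```bash
cat >> h.py <<'E'
def held(im,D,c=(279,277),h=None,B=.025):
    """held ring: fit outer/bore ellipse on top face; return ring centre in camera->world"""
    m=viewer.camera_model("wrist");g=cv2.GaussianBlur(cv2.cvtColor(im,cv2.COLOR_BGR2GRAY),(3,3),0).astype(float)
    def scan(lo,hi,sgn,angs):
        pts=[]
        for a in np.radians(angs):
            r=np.arange(lo,hi,.5);x=c[0]+r*np.cos(a);y=c[1]+r*np.sin(a)
            v=cv2.remap(g.astype(np.float32),x.astype(np.float32)[None],y.astype(np.float32)[None],1)[0]
            d=sgn*(v[6:]-v[:-6]);i=d.argmax();pts.append((x[i+3],y[i+3]))
        return np.array(pts,np.float32)
    return m,scan
E
python3 - <<'E'
from h import *
s=readout.get_state()
im=cv2.imread("pics/w5.png")
m,scan=held(im,.068)
tr=R.from_quat(s["tool_rot"])
for nm,lo,hi,sg,an,D in(("outer",45,75,-1,list(range(50,131,5))+list(range(195,346,5)),.068),("bore",14,34,1,list(range(0,360,6)),.025)):
    p=scan(lo,hi,sg,an)
    best=None
    for _ in range(3):
        e=cv2.fitEllipse(p);(cx,cy),(a,b),t=e
        # residual
        th=np.radians(t);q=(p-[cx,cy])@np.array([[np.cos(th),-np.sin(th)],[np.sin(th),np.cos(th)]]);res=np.hypot(q[:,0]/a*2,q[:,1]/b*2)-1
        p=p[abs(res)<max(.02,1.5*np.median(abs(res)))]
    dist=300.68*D/max(a,b)
    o,d=ray(m,(cx,cy));f=R.from_quat(m["rotation"]).apply([0,0,-1]);P=o+d*dist/(d@f)
    print(nm,np.round(e[0],1),np.round(e[1],1),len(p),"rel tool mm",(tr.inv().apply(P-s["eef_pos"])*1000).round(1))
    for z in(.005,.01,.015,.02):print("   at TCP+z",z,(tr.inv().apply(atz(m,(cx,cy),s["eef_pos"][2]+z)-s["eef_pos"])*1000).round(1))
o=viewer.camera_model("wrist");print("post rel tool", (tr.inv().apply(atz(o,(290,129),.081)-s["eef_pos"])*1000).round(1))
E
```

```text
outer [277.8 275.3] [122.7 130.1] 48 rel tool mm [-1.9 -1.1 -3.3]
   at TCP+z 0.005 [-0.9 -1.1 -5. ]
   at TCP+z 0.01 [  1.9  -1.1 -10. ]
   at TCP+z 0.015 [  4.8  -1.1 -15. ]
   at TCP+z 0.02 [  7.7  -1.1 -20. ]
bore [278.3 276.6] [34.9 48. ] 32 rel tool mm [-2.3 -0.9 -4. ]
   at TCP+z 0.005 [-1.7 -0.9 -5. ]
   at TCP+z 0.01 [  1.2  -0.9 -10. ]
   at TCP+z 0.015 [  4.1  -0.9 -15. ]
   at TCP+z 0.02 [  7.   -0.9 -20. ]
post rel tool [ 66.8   9.  112.2]
```

>>> drive_tool([
  {"x":23,"y":5,"z":0,"turn":0,"grip":1},
  {"x":22,"y":5,"z":0,"turn":0,"grip":1},
  {"x":0,"y":0,"z":0,"turn":0,"grip":1},
])

```text
time: 12.75
eef_pos: [0.4873, 0.108, 0.1928]
tool_rot: [0.699, 0.715, 0.001, 0.0]
wrist_force: [-0.7, -0.3, -3.0]
width: 0.0634
gripper_force: 56.1
```

```bash
cat >> h.py <<'E'
def postrel(show=None):
    s=readout.get_state();m=viewer.camera_model("wrist");im=viewer.snapshot("wrist");tr=R.from_quat(s["tool_rot"])
    print(s["eef_pos"].round(4),np.degrees(yaw(s)).round(2),round(s["width"],4),s["wrist_force"].round(1),s["time"])
    for d in nets.place_of("post_top","wrist")[:1]:
        P=atz(m,d["xy"],.081);print("post",np.round(d["xy"],1),round(d["score"],2),P.round(4),"rel tool",(tr.inv().apply(P-s["eef_pos"])*1000).round(1))
    if show:cv2.imwrite(show,im)
    return s,m,im
E
python3 -c "
from h import *
postrel('pics/w7.png')
im=cv2.imread('pics/w7.png')[100:310,190:390];cv2.imwrite('pics/w7c.png',cv2.resize(im,(570,600),interpolation=2))"
```

```text
[0.4873 0.108  0.1928] [91.31  1.31] 0.0634 [-0.7 -0.3 -3. ] 12.75
post [266.5 183.2] 0.56 [0.4762 0.1295 0.081 ] rel tool [ 21.7 -10.8 111.8]
```

View pics/w7c.png

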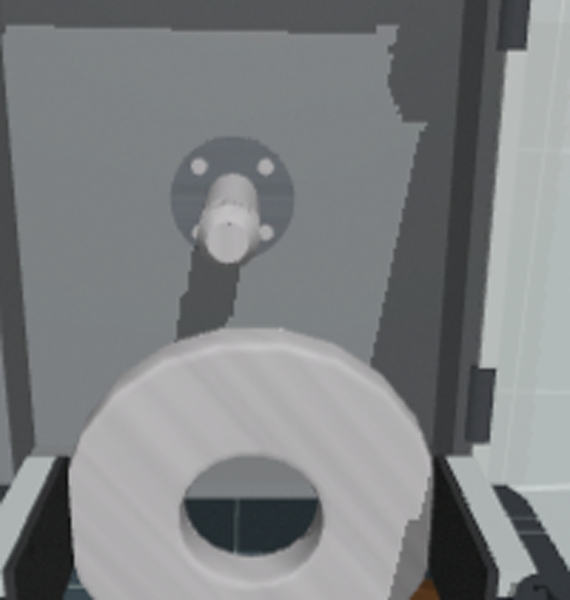

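Post top sits at about pixel (270,184), ring bore centred near (278,277). Aligning.

>>> drive_tool([
  {"x":10,"y":-4,"z":20,"turn":0,"grip":1},
  {"x":9.5,"y":-3,"z":30,"turn":0,"grip":1},
  {"x":0,"y":0,"z":30,"turn":0,"grip":1},
  {"x":0,"y":0,"z":20,"turn":0,"grip":1},
  {"x":0,"y":0,"z":0,"turn":0,"grip":1},
  {"x":0,"y":0,"z":0,"turn":0,"grip":1},
])

```text
time: 13.45
eef_pos: [0.4785, 0.1255, 0.0929]
tool_rot: [0.699, 0.715, -0.0, -0.0]
wrist_force: [0.6, -0.2, -1.4]
width: 0.0636
gripper_force: 56.3
```

```bash
python3 - <<'E'
from h import *
s=readout.get_state();print(s["eef_pos"])
a=viewer.snapshot("side")[90:220,160:330];cv2.imwrite("pics/s8.png",cv2.resize(a,(680,520),interpolation=2))
E
```

```text
[0.47845238 0.12550988 0.09293043]
```

View pics/s8.png

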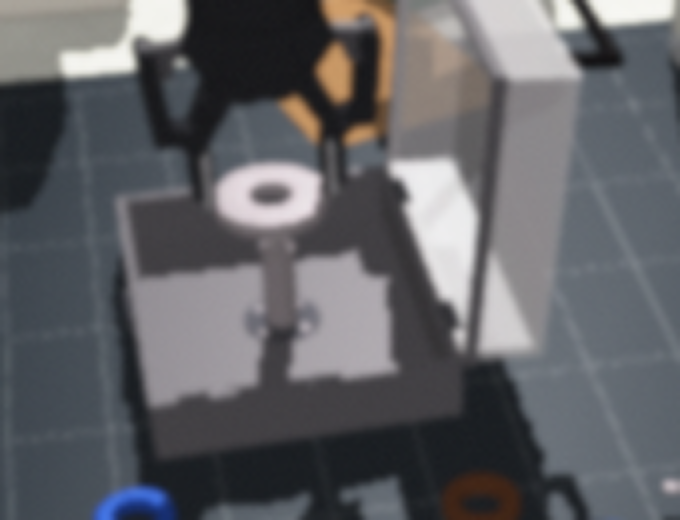

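The side crop shows the ring at (270,193), almost over the post axis (about (274,193)). I nudge by 1–2 mm and lower gently.

>>> drive_tool([
  {"x":2,"y":1.5,"z":0,"turn":0,"grip":1},
  {"x":0,"y":0,"z":6,"turn":0,"grip":1},
  {"x":0,"y":0,"z":5,"turn":0,"grip":1},
  {"x":0,"y":0,"z":5,"turn":0,"grip":1},
  {"x":0,"y":0,"z":3,"turn":0,"grip":1},
  {"x":0,"y":0,"z":0,"turn":0,"grip":1},
])

```text
time: 14.1
eef_pos: [0.4797, 0.1285, 0.0732]
tool_rot: [0.699, 0.715, -0.0, -0.0]
wrist_force: [0.7, 4.7, -5.3]
width: 0.0637
gripper_force: 56.1
```

>>> drive_tool([
  {"x":1,"y":0,"z":5,"turn":0,"grip":1},
  {"x":0,"y":0,"z":10,"turn":0,"grip":1},
  {"x":0,"y":0,"z":10,"turn":0,"grip":1},
  {"x":0,"y":0,"z":10,"turn":0,"grip":1},
  {"x":0,"y":0,"z":0,"turn":0,"grip":1},
])

```text
time: 14.6
eef_pos: [0.4788, 0.129, 0.0371]
tool_rot: [0.699, 0.715, -0.001, -0.001]
wrist_force: [0.1, 1.0, -2.0]
width: 0.0633
gripper_force: 56.3
```

>>> drive_tool([
  {"x":0,"y":0,"z":8,"turn":0,"grip":1},
  {"x":0,"y":0,"z":5,"turn":0,"grip":1},
  {"x":0,"y":0,"z":0,"turn":0,"grip":1},
  {"x":0,"y":0,"z":0,"turn":0,"grip":0},
  {"x":0,"y":0,"z":0,"turn":0,"grip":0},
  {"x":0,"y":0,"z":0,"turn":0,"grip":0},
  {"x":0,"y":0,"z":-20,"turn":0,"grip":0},
  {"x":0,"y":0,"z":-40,"turn":0,"grip":0},
])

```text
time: 15.4
eef_pos: [0.4781, 0.1289, 0.0847]
tool_rot: [0.699, 0.715, -0.002, -0.001]
wrist_force: [1.2, 0.3, 0.3]
width: 0.0852
gripper_force: 0.0
```

>>> drive_tool([
  {"x":0,"y":0,"z":-40,"turn":0,"grip":0},
  {"x":-10,"y":0,"z":-40,"turn":0,"grip":0},
  {"x":-10,"y":0,"z":-20,"turn":0,"grip":0},
  {"x":-10,"y":0,"z":0,"turn":0,"grip":0},
])

```text
time: 15.8
eef_pos: [0.4822, 0.0992, 0.1889]
tool_rot: [0.699, 0.715, 0.002, 0.002]
wrist_force: [-0.5, -0.5, -0.9]
width: 0.0855
gripper_force: 0.0
```

```bash
python3 - <<'E'
from h import *
s,m,im=postrel("pics/w9.png")
for d in nets.place_of("w68_c","wrist")[:2]:print("w68",np.round(d["xy"]),d["score"],atz(m,d["xy"],.011))
T=viewer.camera_model("top");S=viewer.camera_model("side");it=viewer.snapshot("top");i2=viewer.snapshot("side")
for t in("w68_c","w52_c","w44_c","clip_eye"):
    A=nets.place_of(t,"top");B=nets.place_of(t,"side")
    print(t,[(np.round(d["xy"]).tolist(),atz(T,d["xy"],.005)[:2].round(3).tolist()) for d in A[:4]],[(np.round(d["xy"]).tolist(),atz(S,d["xy"],.005)[:2].round(3).tolist()) for d in B[:4]])
for u in((272,249),(314.5,240)):ringfit(it,T,u,r=20)
plan((.4853,.0,.22,91.3),(.4853,-.18,.2,91.3))
E
```

```text
[0.4822 0.0992 0.1889] [91.34  1.34] 0.0855 [-0.5 -0.5 -0.9] 15.8
post [274.7 175.4] 0.81 [0.4784 0.1285 0.081 ] rel tool [ 29.3  -3.7 107.9]
w68 [279. 167.] 0.7 [0.48285397 0.12432063 0.011     ]
w68_c [([327.0, 145.0], [0.747, -0.246]), ([191.0, 246.0], [0.474, 0.125])] [([232.0, 166.0], [0.486, 0.142]), ([285.0, 386.0], [0.488, -0.443]), ([184.0, 245.0], [0.353, -0.109])]
w52_c [([314.0, 239.0], [0.488, -0.205])] [([258.0, 270.0], [0.489, -0.207])]
w44_c [([272.0, 250.0], [0.459, -0.093]), ([304.0, 284.0], [0.37, -0.176]), ([260.0, 210.0], [0.568, -0.06]), ([251.0, 281.0], [0.38, -0.034])] [([194.0, 220.0], [0.379, -0.039]), ([241.0, 232.0], [0.473, -0.095]), ([281.0, 215.0], [0.568, -0.063]), ([199.0, 264.0], [0.379, -0.168])]
clip_eye [([386.0, 245.0], [0.47, -0.399])] [([268.0, 365.0], [0.47, -0.403]), ([254.0, 271.0], [0.482, -0.207]), ([356.0, 216.0], [0.73, -0.099])]
ring (np.float64(0.57), array([ 0.4622, -0.0905]), np.float64(0.0408), 43)
ring (np.float64(0.72), array([ 0.4877, -0.2049]), np.float64(0.0485), 51)
rows [[-33, 1, -12, np.float64(0.0)], [-33, 1, -11, np.float64(0.0)], [-34, 1, -12, np.float64(0.0)]] -> [ 0.4856 -0.0005  0.2205] 91.3
rows [[-36, -1, 4, np.float64(0.0)], [-36, -1, 4, np.float64(0.0)], [-36, -1, 4, np.float64(0.0)], [-36, -1, 4, np.float64(0.0)], [-35, 0, 4, np.float64(0.0)]] -> [ 0.4858 -0.1795  0.2005] 91.3
```

>>> drive_tool([
  {"x":-45,"y":1,"z":-8,"turn":0,"grip":0},
  {"x":-45,"y":1,"z":-8,"turn":0,"grip":0},
  {"x":-45,"y":0,"z":0,"turn":0,"grip":0},
  {"x":-45,"y":0,"z":0,"turn":0,"grip":0},
  {"x":-45,"y":0,"z":10,"turn":0,"grip":0},
  {"x":-45,"y":0,"z":20,"turn":0,"grip":0},
  {"x":-25,"y":0,"z":25,"turn":0,"grip":0.1},
  {"x":0,"y":0,"z":0,"turn":0,"grip":0.2},
])

```text
time: 17.25
eef_pos: [0.4879, -0.198, 0.1441]
tool_rot: [0.7, 0.714, -0.001, -0.001]
wrist_force: [-0.1, 0.4, 0.4]
width: 0.0682
gripper_force: 0.0
```

```bash
python3 - <<'E'
from h import *
s=readout.get_state();print(s["eef_pos"].round(4),np.degrees(yaw(s)).round(2),round(s["width"],4),s["time"])
m=viewer.camera_model("wrist");im=viewer.snapshot("wrist");cv2.imwrite("pics/w10.png",im)
for d in nets.place_of("w52_c","wrist")[:2]:print(np.round(d["xy"]),round(d["score"],2),atz(m,d["xy"],.005).round(4));ringfit(im,m,d["xy"],r=70)
E
```

```text
[ 0.4879 -0.198   0.1441] [91.14  1.14] 0.0682 17.25
[277. 207.] 0.92 [ 0.4855 -0.2061  0.005 ]
ring (np.float64(0.38), array([ 0.4862, -0.2062]), np.float64(0.0507), 146)
[256. 365.] 0.41 [ 0.4649 -0.4005  0.005 ]
ring (np.float64(12.43), array([ 0.4746, -0.3536]), np.float64(0.1367), 435)
```

>>> drive_tool([
  {"x":-7,"y":-1,"z":40,"turn":0,"grip":0.2},
  {"x":0,"y":0,"z":45,"turn":0,"grip":0.2},
  {"x":0,"y":0,"z":35,"turn":0,"grip":0.2},
  {"x":0,"y":0,"z":18,"turn":0,"grip":0.2},
  {"x":0,"y":0,"z":7,"turn":0,"grip":0.2},
  {"x":0,"y":0,"z":0,"turn":0,"grip":0.2},
  {"x":0,"y":0,"z":0,"turn":0,"grip":1},
  {"x":0,"y":0,"z":0,"turn":0,"grip":1},
])

```text
time: 18.15
eef_pos: [0.4892, -0.2027, 0.0036]
tool_rot: [0.699, 0.715, 0.0, 0.001]
wrist_force: [-2.6, 6.2, 18.8]
width: 0.0484
gripper_force: 48.3
```

>>> drive_tool([
  {"x":0,"y":0,"z":0,"turn":0,"grip":1},
  {"x":0,"y":0,"z":-10,"turn":0,"grip":1},
  {"x":0,"y":0,"z":-30,"turn":0,"grip":1},
  {"x":0,"y":0,"z":-40,"turn":0,"grip":1},
  {"x":0,"y":0,"z":-40,"turn":0,"grip":1},
  {"x":0,"y":0,"z":0,"turn":0,"grip":1},
])

```text
time: 18.75
eef_pos: [0.4912, -0.204, 0.1278]
tool_rot: [0.699, 0.715, 0.001, 0.004]
wrist_force: [-0.2, -0.4, -2.3]
width: 0.0481
gripper_force: 51.9
```

```bash
python3 - <<'E'
from h import *
s=readout.get_state();print(s["eef_pos"].round(4),np.degrees(yaw(s)).round(2),round(s["width"],4),s["time"],s["gripper_force"])
im=viewer.snapshot("wrist");cv2.imwrite("pics/w11.png",im);tr=R.from_quat(s["tool_rot"])
m,scan=held(im,.052)
for nm,lo,hi,sg,an,D in(("outer",38,60,-1,list(range(50,131,5))+list(range(195,346,5)),.052),("bore",14,34,1,list(range(0,360,6)),.025)):
    p=scan(lo,hi,sg,an)
    for _ in range(3):
        e=cv2.fitEllipse(p);(cx,cy),(a,b),t=e
        th=np.radians(t);q=(p-[cx,cy])@np.array([[np.cos(th),-np.sin(th)],[np.sin(th),np.cos(th)]]);res=np.hypot(q[:,0]/a*2,q[:,1]/b*2)-1
        p=p[abs(res)<max(.02,1.5*np.median(abs(res)))]
    print(nm,np.round(e[0],1),np.round(e[1],1),len(p),(tr.inv().apply(atz(m,(cx,cy),s["eef_pos"][2]+.010)-s["eef_pos"])*1000).round(1))
plan((.4788,.129,.18,91.3))
E
```

```text
[ 0.4912 -0.204   0.1278] [91.32  1.32] 0.0481 18.75 51.94464297965169
outer [277.7 277.1] [93.  95.9] 45 [  2.7  -2.2 -10. ]
bore [278.4 277.5] [34.  47.7] 23 [  2.5  -1.8 -10. ]
rows [[42, 0, -7, np.float64(0.0)], [41, -1, -7, np.float64(0.0)], [42, 0, -6, np.float64(0.0)], [41, -1, -7, np.float64(0.0)], [42, 0, -7, np.float64(0.0)], [42, -1, -7, np.float64(0.0)], [41, 0, -7, np.float64(0.0)], [42, -1, -6, np.float64(0.0)]] -> [0.4786 0.1293 0.1795] 91.3
```

View pics/w11.png

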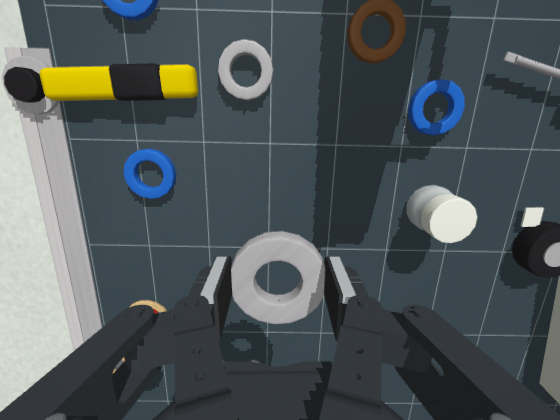

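The w52 ring is held level, bore at (278,277), in the same place in the image as the first one. I take it to the known post position.

>>> drive_tool([
  {"x":42,"y":0,"z":-15,"turn":0,"grip":1},
  {"x":41,"y":-1,"z":-15,"turn":0,"grip":1},
  {"x":42,"y":0,"z":-10,"turn":0,"grip":1},
  {"x":41,"y":-1,"z":-5,"turn":0,"grip":1},
  {"x":42,"y":0,"z":0,"turn":0,"grip":1},
  {"x":42,"y":-1,"z":0,"turn":0,"grip":1},
  {"x":41,"y":0,"z":0,"turn":0,"grip":1},
  {"x":20,"y":-1,"z":0,"turn":0,"grip":1},
])

```text
time: 19.6
eef_pos: [0.4764, 0.1109, 0.1666]
tool_rot: [0.698, 0.716, -0.0, -0.0]
wrist_force: [0.2, 0.2, -2.0]
width: 0.0481
gripper_force: 52.1
```

>>> drive_tool([
  {"x":0,"y":0,"z":0,"turn":0,"grip":1},
  {"x":0,"y":0,"z":0,"turn":0,"grip":1},
])

```text
time: 19.8
eef_pos: [0.4767, 0.1084, 0.1665]
tool_rot: [0.698, 0.716, -0.0, -0.0]
wrist_force: [0.2, 0.4, -1.6]
width: 0.048
gripper_force: 52.1
```

```bash
python3 -c "
from h import *
postrel('pics/w12.png');plan((.4788,.128,.1,91.3))"
```

```text
[0.4767 0.1084 0.1665] [91.4  1.4] 0.048 [ 0.2  0.4 -1.6] 19.8
post [282.6 190.8] 0.65 [0.4787 0.13   0.081 ] rel tool [21.5  2.6 85.5]
rows [[10, 1, 33, np.float64(-0.0)], [10, 1, 34, np.float64(-0.0)]] -> [0.4785 0.1276 0.0995] 91.3
```

>>> drive_tool([
  {"x":10,"y":1.5,"z":30,"turn":0,"grip":1},
  {"x":10,"y":1.5,"z":35,"turn":0,"grip":1},
  {"x":0,"y":0,"z":0,"turn":0,"grip":1},
  {"x":0,"y":0,"z":0,"turn":0,"grip":1},
])

```text
time: 20.3
eef_pos: [0.4793, 0.1274, 0.1017]
tool_rot: [0.699, 0.715, -0.001, -0.001]
wrist_force: [1.2, -0.4, -0.4]
width: 0.0478
gripper_force: 52.6
```

>>> drive_tool([
  {"x":0,"y":0,"z":6,"turn":0,"grip":1},
  {"x":0,"y":0,"z":6,"turn":0,"grip":1},
  {"x":0,"y":0,"z":6,"turn":0,"grip":1},
  {"x":0,"y":0,"z":4,"turn":0,"grip":1},
  {"x":0,"y":0,"z":0,"turn":0,"grip":1},
])

```text
time: 20.8
eef_pos: [0.4801, 0.1286, 0.0796]
tool_rot: [0.699, 0.715, 0.0, 0.0]
wrist_force: [-0.3, 8.6, 2.2]
width: 0.048
gripper_force: 52.3
```

>>> drive_tool([
  {"x":1.5,"y":0,"z":3,"turn":0,"grip":1},
  {"x":0,"y":0,"z":6,"turn":0,"grip":1},
  {"x":0,"y":0,"z":8,"turn":0,"grip":1},
  {"x":0,"y":0,"z":8,"turn":0,"grip":1},
  {"x":0,"y":0,"z":0,"turn":0,"grip":1},
])

```text
time: 21.3
eef_pos: [0.4801, 0.1307, 0.054]
tool_rot: [0.699, 0.715, 0.001, -0.0]
wrist_force: [0.5, 16.0, -8.7]
width: 0.0476
gripper_force: 52.7
```

>>> drive_tool([
  {"x":2,"y":0,"z":0,"turn":0,"grip":1},
  {"x":0,"y":0,"z":0,"turn":0,"grip":1},
  {"x":0,"y":0,"z":8,"turn":0,"grip":1},
  {"x":0,"y":0,"z":0,"turn":0,"grip":1},
])

```text
time: 21.7
eef_pos: [0.4791, 0.1315, 0.0458]
tool_rot: [0.699, 0.715, -0.001, -0.0]
wrist_force: [0.3, -0.1, -1.5]
width: 0.0479
gripper_force: 53.2
```

Free now. Lower and release.

>>> drive_tool([
  {"x":0,"y":0,"z":8,"turn":0,"grip":1},
  {"x":0,"y":0,"z":6,"turn":0,"grip":1},
  {"x":0,"y":0,"z":0,"turn":0,"grip":1},
  {"x":0,"y":0,"z":0,"turn":0,"grip":0},
  {"x":0,"y":0,"z":0,"turn":0,"grip":0},
  {"x":0,"y":0,"z":0,"turn":0,"grip":0},
  {"x":0,"y":0,"z":-20,"turn":0,"grip":0},
  {"x":0,"y":0,"z":-40,"turn":0,"grip":0},
])

```text
time: 22.5
eef_pos: [0.478, 0.1314, 0.0916]
tool_rot: [0.699, 0.715, -0.002, -0.001]
wrist_force: [2.2, 0.6, 0.6]
width: 0.0856
gripper_force: 0.0
```

>>> drive_tool([
  {"x":0,"y":0,"z":-40,"turn":0,"grip":0},
  {"x":-20,"y":0,"z":-40,"turn":0,"grip":0},
  {"x":-40,"y":0,"z":-20,"turn":0,"grip":0},
  {"x":-45,"y":-4,"z":0,"turn":0,"grip":0.2},
  {"x":-45,"y":-4,"z":0,"turn":0,"grip":0.3},
  {"x":-45,"y":-4,"z":20,"turn":0,"grip":0.3},
  {"x":-20,"y":-4,"z":20,"turn":0,"grip":0.3},
  {"x":0,"y":0,"z":0,"turn":0,"grip":0.3},
])

```text
time: 23.3
eef_pos: [0.4669, -0.0857, 0.1511]
tool_rot: [0.7, 0.714, -0.001, -0.001]
wrist_force: [-0.8, -0.2, -0.8]
width: 0.0599
gripper_force: 0.0
```

```bash
python3 - <<'E'
from h import *
s=readout.get_state();print(s["eef_pos"].round(4),np.degrees(yaw(s)).round(2),round(s["width"],4),s["time"])
m=viewer.camera_model("wrist");im=viewer.snapshot("wrist");cv2.imwrite("pics/w13.png",im)
for d in nets.place_of("w44_c","wrist")[:4]:
    u,v=map(int,d["xy"]);h=cv2.cvtColor(im,cv2.COLOR_BGR2HSV)[max(0,v-20):v+20,max(0,u-20):u+20,1].mean()
    print(np.round(d["xy"]),round(d["score"],2),atz(m,d["xy"],.005).round(4),"sat",h.round())
    ringfit(im,m,d["xy"],r=50)
T=viewer.camera_model("top");it=viewer.snapshot("top");ringfit(it,T,(272,249),r=18)
st=viewer.snapshot("side")
for t in("w68_c","w52_c"):print(t,[(np.round(d["xy"]).tolist(),round(d["score"],2)) for d in nets.place_of(t,"side")[:2]])
cv2.imwrite("pics/c13.png",np.hstack([cv2.resize(im,(480,360)),cv2.resize(st[80:230,160:320],(320,300)).repeat(1,0) if 0 else cv2.resize(st[90:230,150:275],(320,360))]))
E
```

```text
[ 0.4669 -0.0857  0.1511] [91.14  1.14] 0.0599 23.3
[185. 148.] 0.88 [ 0.3772 -0.0393  0.005 ] sat 155.0
ring (np.float64(6.63), array([ 0.3756, -0.0426]), np.float64(0.0978), 379)
[276. 203.] 0.74 [ 0.4641 -0.0914  0.005 ] sat 24.0
ring (np.float64(2.95), array([ 0.4137, -0.1013]), np.float64(0.0223), 57)
ring (np.float64(0.33), array([ 0.4628, -0.092 ]), np.float64(0.0428), 121)
[376. 180.] 0.56 [ 0.5607 -0.0659  0.005 ] sat 115.0
ring (np.float64(9.31), array([ 0.5762, -0.0771]), np.float64(0.0689), 425)
ring (np.float64(10.1), array([ 0.521 , -0.0675]), np.float64(0.0577), 438)
[429. 231.] 0.56 [ 0.6221 -0.1186  0.005 ] sat 163.0
ring (np.float64(8.6), array([ 0.6275, -0.1206]), np.float64(0.1093), 501)
ring (np.float64(1.74), array([ 0.57  , -0.0696]), np.float64(0.0186), 52)
ring (np.float64(7.45), array([ 0.4669, -0.0928]), np.float64(0.1007), 124)
w68_c [([230.0, 167.0], 0.69), ([185.0, 245.0], 0.65)]
w52_c [([231.0, 166.0], 0.71)]
```

View pics/c13.png

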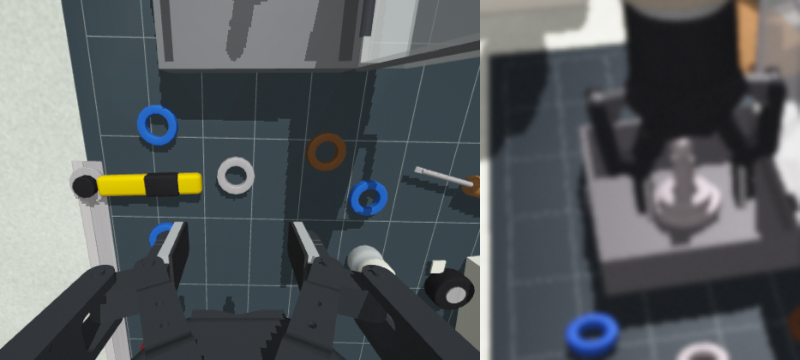

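Both rings sit on the post. The grey w44 is at (235,175) in the composite, the yellow cutter's end close beside it at (203,183), so I turn the tool 46° to keep the fingers clear.

>>> drive_tool([
  {"x":0,"y":0,"z":15,"turn":0.135,"grip":0.3},
  {"x":0,"y":0,"z":15,"turn":0.135,"grip":0.3},
  {"x":0,"y":0,"z":15,"turn":0.135,"grip":0.3},
  {"x":0,"y":0,"z":15,"turn":0.135,"grip":0.3},
  {"x":0,"y":0,"z":15,"turn":0.135,"grip":0.3},
  {"x":0,"y":0,"z":0,"turn":0.135,"grip":0.3},
  {"x":0,"y":0,"z":0,"turn":0,"grip":0.3},
])

```text
time: 24.3
eef_pos: [0.4688, -0.0828, 0.0777]
tool_rot: [0.924, 0.381, -0.0, -0.0]
wrist_force: [0.1, -1.2, -0.4]
width: 0.06
gripper_force: 0.0
```

```bash
python3 - <<'E'
from h import *
s=readout.get_state();print(s["eef_pos"].round(4),np.degrees(yaw(s)).round(2),round(s["width"],4),s["time"])
m=viewer.camera_model("wrist");im=viewer.snapshot("wrist");cv2.imwrite("pics/w14.png",im)
p=proj(m,[.4628,-.092,.005])[0];print(p);ringfit(im,m,p,r=70)
print(R.from_quat(s["tool_rot"]).inv().apply(np.array([.463,-.0905,.002])-s["eef_pos"])*1000)
E
```

```text
[ 0.4688 -0.0828  0.0777] [ 44.83 -45.17] 0.06 24.3
[281.39035292 234.43994219]
ring (np.float64(1.14), array([ 0.4095, -0.1001]), np.float64(0.0307), 93)
ring (np.float64(1.54), array([ 0.4797, -0.144 ]), np.float64(0.0125), 40)
ring (np.float64(0.48), array([ 0.4634, -0.0919]), np.float64(0.0434), 157)
[-9.5388766   1.36816875 75.74688005]
```

>>> drive_tool([
  {"x":-9,"y":1,"z":20,"turn":0,"grip":0.3},
  {"x":0,"y":0,"z":30,"turn":0,"grip":0.3},
  {"x":0,"y":0,"z":18,"turn":0,"grip":0.3},
  {"x":0,"y":0,"z":6,"turn":0,"grip":0.3},
  {"x":0,"y":0,"z":0,"turn":0,"grip":0.3},
  {"x":0,"y":0,"z":0,"turn":0,"grip":1},
  {"x":0,"y":0,"z":0,"turn":0,"grip":1},
  {"x":0,"y":0,"z":0,"turn":0,"grip":1},
])

```text
time: 25.15
eef_pos: [0.4636, -0.0906, 0.0052]
tool_rot: [0.924, 0.382, 0.001, 0.001]
wrist_force: [-2.0, 2.1, 13.3]
width: 0.0398
gripper_force: 48.7
```

>>> drive_tool([
  {"x":0,"y":0,"z":-10,"turn":0,"grip":1},
  {"x":0,"y":0,"z":-30,"turn":0,"grip":1},
  {"x":0,"y":0,"z":-40,"turn":-0.135,"grip":1},
  {"x":0,"y":0,"z":-40,"turn":-0.135,"grip":1},
  {"x":0,"y":0,"z":-30,"turn":-0.135,"grip":1},
  {"x":0,"y":0,"z":0,"turn":-0.135,"grip":1},
  {"x":0,"y":0,"z":0,"turn":-0.135,"grip":1},
  {"x":0,"y":0,"z":0,"turn":-0.135,"grip":1},
])

```text
time: 25.95
eef_pos: [0.4632, -0.0906, 0.1554]
tool_rot: [0.697, 0.717, 0.001, 0.001]
wrist_force: [0.0, 0.3, -0.5]
width: 0.04
gripper_force: 50.7
```

```bash
python3 - <<'E'
from h import *
s=readout.get_state();print(s["eef_pos"].round(4),np.degrees(yaw(s)).round(2),round(s["width"],4),s["time"],s["gripper_force"],s["wrist_force"])
im=viewer.snapshot("wrist");cv2.imwrite("pics/w15.png",im);tr=R.from_quat(s["tool_rot"])
m,scan=held(im,.044)
for nm,lo,hi,sg,an,D in(("outer",34,52,-1,list(range(50,131,5))+list(range(195,346,5)),.044),("bore",14,32,1,list(range(0,360,6)),.025)):
    p=scan(lo,hi,sg,an)
    for _ in range(3):
        e=cv2.fitEllipse(p);(cx,cy),(a,b),t=e
        th=np.radians(t);q=(p-[cx,cy])@np.array([[np.cos(th),-np.sin(th)],[np.sin(th),np.cos(th)]]);res=np.hypot(q[:,0]/a*2,q[:,1]/b*2)-1
        p=p[abs(res)<max(.02,1.5*np.median(abs(res)))]
    print(nm,np.round(e[0],1),np.round(e[1],1),len(p),(tr.inv().apply(atz(m,(cx,cy),s["eef_pos"][2]+.0065)-s["eef_pos"])*1000).round(1))
plan((.479,.10,.16,91.3))
E
```

```text
[ 0.4632 -0.0906  0.1554] [91.67  1.67] 0.04 25.95 50.65206628292799 [ 0.01762059  0.30382664 -0.50913261]
outer [278.1 271.7] [80.1 81.2] 44 [ 2.1 -1.1 -6.5]
bore [278.4 274.6] [42.3 48.1] 34 [ 0.5 -0.9 -6.5]
rows [[38, 5, -1, np.float64(0.003)], [38, 4, -1, np.float64(0.003)], [38, 5, -1, np.float64(0.003)], [38, 4, -1, np.float64(0.003)], [38, 4, -1, np.float64(0.003)]] -> [0.4789 0.1    0.1602] 91.3
```

>>> drive_tool([
  {"x":38,"y":5,"z":-4,"turn":0.005,"grip":1},
  {"x":38,"y":4,"z":-4,"turn":0,"grip":1},
  {"x":38,"y":5,"z":0,"turn":0,"grip":1},
  {"x":38,"y":4,"z":0,"turn":0,"grip":1},
  {"x":38,"y":4,"z":0,"turn":0,"grip":1},
  {"x":0,"y":0,"z":0,"turn":0,"grip":1},
  {"x":0,"y":0,"z":0,"turn":0,"grip":1},
])

```text
time: 26.7
eef_pos: [0.4812, 0.1005, 0.1624]
tool_rot: [0.701, 0.714, 0.0, 0.0]
wrist_force: [0.5, -0.3, -1.1]
width: 0.0397
gripper_force: 50.7
```

```bash
python3 -c "
from h import *
postrel('pics/w16.png');plan((.479,.1285,.1,91.3))"
```

```text
[0.4812 0.1005 0.1624] [91.06  1.06] 0.0397 [ 0.5 -0.3 -1.1] 26.7
post [277.6 183.8] 0.7 [0.4795 0.1284 0.081 ] rel tool [28.  -1.2 81.4]
rows [[15, -1, 31, np.float64(-0.003)], [14, -1, 31, np.float64(-0.003)]] -> [0.4786 0.1282 0.1002] 91.3
```

>>> drive_tool([
  {"x":14,"y":-1,"z":30,"turn":-0.003,"grip":1},
  {"x":13.5,"y":0,"z":30,"turn":0,"grip":1},
  {"x":0,"y":0,"z":0,"turn":0,"grip":1},
  {"x":0,"y":0,"z":0,"turn":0,"grip":1},
])

```text
time: 27.2
eef_pos: [0.4795, 0.1263, 0.1018]
tool_rot: [0.7, 0.714, -0.001, -0.0]
wrist_force: [0.7, 0.1, -1.1]
width: 0.0401
gripper_force: 50.9
```

>>> drive_tool([
  {"x":0,"y":0,"z":6,"turn":0,"grip":1},
  {"x":0,"y":0,"z":6,"turn":0,"grip":1},
  {"x":0,"y":0,"z":6,"turn":0,"grip":1},
  {"x":0,"y":0,"z":5,"turn":0,"grip":1},
  {"x":0,"y":0,"z":0,"turn":0,"grip":1},
])

```text
time: 27.7
eef_pos: [0.4798, 0.1275, 0.0781]
tool_rot: [0.7, 0.714, 0.0, -0.0]
wrist_force: [-0.0, 7.9, -3.9]
width: 0.0401
gripper_force: 50.7
```

>>> drive_tool([
  {"x":2,"y":0,"z":0,"turn":0,"grip":1},
  {"x":0,"y":0,"z":6,"turn":0,"grip":1},
  {"x":0,"y":0,"z":6,"turn":0,"grip":1},
  {"x":0,"y":0,"z":0,"turn":0,"grip":1},
])

```text
time: 28.1
eef_pos: [0.4791, 0.1291, 0.0657]
tool_rot: [0.7, 0.715, -0.001, -0.0]
wrist_force: [-0.5, 0.9, -0.8]
width: 0.0397
gripper_force: 51.1
```

>>> drive_tool([
  {"x":0,"y":0,"z":8,"turn":0,"grip":1},
  {"x":0,"y":0,"z":8,"turn":0,"grip":1},
  {"x":0,"y":0,"z":6,"turn":0,"grip":1},
  {"x":0,"y":0,"z":0,"turn":0,"grip":1},
  {"x":0,"y":0,"z":0,"turn":0,"grip":0.2},
  {"x":0,"y":0,"z":0,"turn":0,"grip":0.2},
  {"x":0,"y":0,"z":0,"turn":0,"grip":0.2},
  {"x":0,"y":0,"z":-20,"turn":0,"grip":0.2},
])

```text
time: 28.9
eef_pos: [0.4786, 0.129, 0.0636]
tool_rot: [0.7, 0.714, -0.001, -0.001]
wrist_force: [0.0, -0.1, 0.1]
width: 0.0685
gripper_force: 0.0
```

>>> drive_tool([
  {"x":0,"y":0,"z":-40,"turn":0,"grip":0.2},
  {"x":0,"y":0,"z":-40,"turn":0,"grip":0.3},
  {"x":-20,"y":0,"z":-30,"turn":0,"grip":0.4},
  {"x":-20,"y":0,"z":-10,"turn":0,"grip":0.5},
  {"x":0,"y":0,"z":0,"turn":0,"grip":0.5},
])

```text
time: 29.4
eef_pos: [0.4816, 0.0879, 0.1868]
tool_rot: [0.7, 0.714, 0.001, 0.001]
wrist_force: [1.4, 0.4, -0.6]
width: 0.0424
gripper_force: 0.0
```

```bash
python3 - <<'E'
from h import *
s,m,im=postrel("pics/w17.png")
T=viewer.camera_model("top");S=viewer.camera_model("side");it=viewer.snapshot("top");st=viewer.snapshot("side")
for t in("clip_eye","clip_bow","w44_c","w36_c","w60_c"):
    print(t,[(np.round(d["xy"],1).tolist(),atz(T,d["xy"],.0025)[:2].round(3).tolist()) for d in nets.place_of(t,"top")[:5]],[(np.round(d["xy"],1).tolist(),atz(S,d["xy"],.0025)[:2].round(3).tolist()) for d in nets.place_of(t,"side")[:5]])
cv2.imwrite("pics/c17.png",np.hstack([cv2.resize(im[60:330,120:440],(427,360)),cv2.resize(st[90:230,150:275],(321,360))]))
plan((.485,-.15,.22,100),(.485,-.40,.16,118))
E
```

```text
[0.4816 0.0879 0.1868] [91.14  1.14] 0.0424 [ 1.4  0.4 -0.6] 29.4
post [276.7 162.8] 0.58 [0.4793 0.1281 0.081 ] rel tool [ 40.2  -2.  105.8]
clip_eye [([386.8, 245.1], [0.469, -0.403])] [([270.1, 365.4], [0.473, -0.404])]
clip_bow [([398.3, 238.8], [0.486, -0.435])] [([286.7, 382.3], [0.493, -0.437])]
w44_c [([304.7, 281.4], [0.375, -0.178]), ([250.4, 284.0], [0.371, -0.033]), ([260.6, 211.0], [0.566, -0.062]), ([283.2, 192.1], [0.617, -0.124])] [([193.5, 220.6], [0.377, -0.037]), ([228.6, 161.2], [0.481, 0.169]), ([201.9, 265.5], [0.384, -0.17]), ([314.7, 230.8], [0.629, -0.123]), ([193.9, 343.2], [0.357, -0.338])]
w36_c [] []
w60_c [] []
rows [[-40, 0, -6, np.float64(-0.026)], [-40, -1, -6, np.float64(-0.026)], [-40, -2, -6, np.float64(-0.026)], [-39, -4, -6, np.float64(-0.026)], [-40, -4, -5, np.float64(-0.026)], [-40, -5, -6, np.float64(-0.026)]] -> [ 0.4852 -0.1504  0.2196] 100.1
rows [[-41, -7, 10, np.float64(-0.052)], [-40, -10, 10, np.float64(-0.052)], [-40, -11, 10, np.float64(-0.052)], [-40, -14, 10, np.float64(-0.052)], [-38, -16, 10, np.float64(-0.052)], [-38, -17, 10, np.float64(-0.052)]] -> [ 0.4854 -0.3999  0.1596] 118.0
```

View pics/c17.png

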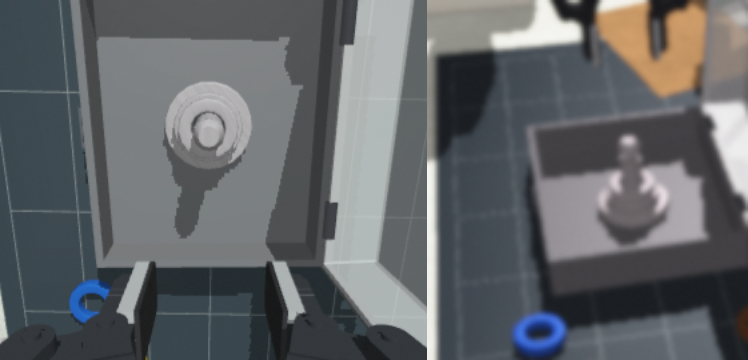

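All three rings are stacked, largest at the bottom, on the post. Next the clip: the tool has to be turned along it.

```bash
python3 -c "
from h import *
plan((.47,-.41,.2,-60))"|sed 's/np.float64//g'
```

```text
rows [[-28, -1, -1, (0.147)], [-27, 3, -1, (0.147)], [-27, 7, -1, (0.147)], [-26, 10, 0, (0.147)], [-24, 15, -1, (0.147)], [-21, 18, -1, (0.147)], [-19, 20, -1, (0.147)], [-15, 23, -1, (0.147)], [-12, 25, -1, (0.147)], [-7, 27, -1, (0.147)], [-4, 27, 0, (0.147)], [0, 28, -1, (0.147)], [4, 28, -1, (0.147)], [8, 26, -1, (0.147)], [12, 25, -1, (0.147)], [16, 23, -1, (0.147)], [18, 21, -1, (0.147)], [22, 17, 0, (0.147)]] -> [ 0.4704 -0.41    0.1996] -60.4
```

>>> drive_tool([
  {"x":-28,"y":-1,"z":-1,"turn":0.147,"grip":0.5},
  {"x":-27,"y":3,"z":-1,"turn":0.147,"grip":0.5},
  {"x":-27,"y":7,"z":-1,"turn":0.147,"grip":0.5},
  {"x":-26,"y":10,"z":0,"turn":0.147,"grip":0.5},
  {"x":-24,"y":15,"z":-1,"turn":0.147,"grip":0.5},
  {"x":-21,"y":18,"z":-1,"turn":0.147,"grip":0.5},
  {"x":-19,"y":20,"z":-1,"turn":0.147,"grip":0.5},
  {"x":-15,"y":23,"z":-1,"turn":0.147,"grip":0.5},
])

```text
time: 30.9
eef_pos: [0.4753, -0.1338, 0.1918]
tool_rot: [0.979, 0.203, 0.0, -0.0]
wrist_force: [0.5, 0.4, -0.4]
width: 0.0427
gripper_force: 0.0
```

>>> drive_tool([
  {"x":-12,"y":25,"z":-1,"turn":0.147,"grip":0.5},
  {"x":-7,"y":27,"z":-1,"turn":0.147,"grip":0.5},
  {"x":-4,"y":27,"z":0,"turn":0.147,"grip":0.5},
  {"x":0,"y":28,"z":-1,"turn":0.147,"grip":0.5},
  {"x":4,"y":28,"z":-1,"turn":0.147,"grip":0.5},
  {"x":8,"y":26,"z":-1,"turn":0.147,"grip":0.5},
  {"x":12,"y":25,"z":-1,"turn":0.147,"grip":0.5},
  {"x":16,"y":23,"z":-1,"turn":0.147,"grip":0.5},
])

```text
time: 31.7
eef_pos: [0.4714, -0.3558, 0.1987]
tool_rot: [0.927, -0.374, -0.0, -0.0]
wrist_force: [-0.3, 0.4, 0.6]
width: 0.0425
gripper_force: 0.0
```

>>> drive_tool([
  {"x":18,"y":21,"z":20,"turn":0.147,"grip":0.5},
  {"x":22,"y":17,"z":20,"turn":0.147,"grip":0.5},
  {"x":0,"y":0,"z":0,"turn":0,"grip":0.5},
  {"x":0,"y":0,"z":0,"turn":0,"grip":0.5},
])

```text
time: 32.1
eef_pos: [0.4698, -0.4102, 0.158]
tool_rot: [0.864, -0.503, -0.001, -0.0]
wrist_force: [-0.1, -0.2, 0.1]
width: 0.0426
gripper_force: 0.0
```

```bash
cat >> h.py <<'E'
def clipfit(save=None):
    s=readout.get_state();m=viewer.camera_model("wrist");im=viewer.snapshot("wrist");tr=R.from_quat(s["tool_rot"])
    if save:cv2.imwrite(save,im)
    print(s["eef_pos"].round(4),np.degrees(yaw(s)).round(2),round(s["width"],4),s["time"])
    for t in("clip_eye","clip_bow"):
        for d in nets.place_of(t,"wrist")[:1]:
            P=atz(m,d["xy"],.0025);print(t,np.round(d["xy"],1),round(d["score"],2),P[:2].round(4),"tool",(tr.inv().apply(P-s["eef_pos"])*1000).round(1))
    o=nets.outline_of("clip_eye","wrist")
    if o:
        ys,xs=np.where(o[0]["pixels"]);Q=np.array([tr.inv().apply(atz(m,p,.0025)-s["eef_pos"])[:2]*1000 for p in zip(xs,ys)])
        print("outline",o[0]["score"],o[0]["rect"],Q.min(0).round(1),Q.max(0).round(1))
        for x in range(int(Q[:,0].min()),int(Q[:,0].max())+1,5):
            q=Q[abs(Q[:,0]-x)<2.5,1]
            if len(q):print(x,q.min().round(1),q.max().round(1),end=" | ")
        print()
    return s,m,im
E
python3 -c "
from h import *
s,m,im=clipfit('pics/w18.png')"
```

```text
[ 0.4698 -0.4102  0.158 ] [ -60.39 -150.39] 0.0426 32.1
clip_eye [271.6 205.1] 0.95 [ 0.4687 -0.3981] tool [-10.9  -5.  155.5]
clip_bow [275.4 164.9] 0.59 [ 0.4857 -0.4362] tool [ 30.7  -1.  155.5]
outline 0.86 [258.1, 122.6, 279.0, 214.6] [-21.7 -15.8] [73.4  5.7]
-21 -11.9 1.6 | -16 -14.0 4.7 | -11 -13.9 4.7 | -6 -13.8 5.7 | -1 -13.8 5.7 | 4 -10.6 2.6 | 9 -8.5 0.6 | 14 -8.5 1.6 | 19 -8.5 1.6 | 24 -11.4 1.6 | 29 -14.3 1.6 | 34 -14.3 1.6 | 39 -14.2 1.6 | 44 -12.1 1.6 | 49 -13.0 2.6 | 54 -14.8 2.6 | 59 -15.8 2.6 | 64 -1.3 2.6 | 69 -1.3 3.5 |
```

>>> drive_tool([
  {"x":-9,"y":-4.7,"z":40,"turn":0.03,"grip":0.6},
  {"x":0,"y":0,"z":40,"turn":0,"grip":0.6},
  {"x":0,"y":0,"z":20,"turn":0,"grip":0.6},
  {"x":0,"y":0,"z":0,"turn":0,"grip":0.6},
])

```text
time: 32.7
eef_pos: [0.469, -0.3982, 0.0567]
tool_rot: [0.857, -0.515, -0.002, -0.0]
wrist_force: [-0.5, 0.6, -0.4]
width: 0.0342
gripper_force: 0.0
```

```bash
python3 -c "
from h import *
s,m,im=clipfit('pics/w19.png')
cv2.imwrite('pics/w19c.png',cv2.resize(im[100:340,160:400],(600,600),interpolation=2))"
```

```text
[ 0.469  -0.3982  0.0567] [ -62.04 -152.04] 0.0342 32.7
clip_eye [273.  230.3] 0.93 [ 0.471  -0.3977] tool [ 0.8 -2.  54.1]
clip_bow [279.9 170.1] 0.9 [ 0.4867 -0.4375] tool [43.3  2.7 54. ]
outline 0.61 [254.4, 107.0, 291.5, 241.6] [-10.5 -11.8] [84.2 10.6]
-10 -6.4 7.9 | -5 -8.4 10.6 | 0 -8.4 10.6 | 5 -8.3 10.6 | 10 -8.3 10.5 | 15 -6.1 7.7 | 20 -4.7 4.9 | 25 -4.7 5.5 | 30 -4.6 5.5 | 35 -9.2 5.5 | 40 -10.4 4.8 | 45 -11.1 5.4 | 50 -10.3 6.0 | 55 -7.6 6.0 | 60 -8.8 5.9 | 65 -11.2 5.9 | 70 -11.8 5.9 | 75 1.4 5.8 | 80 1.4 5.8 |
```

View pics/w19c.png

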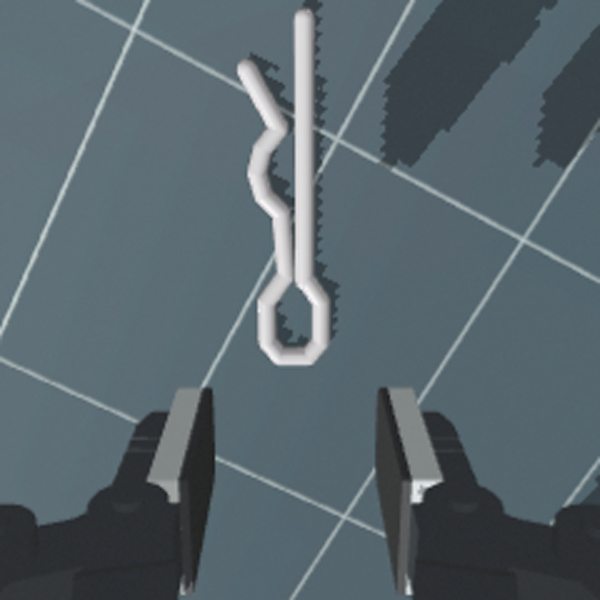

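The clip lies straight ahead: eye at (293,320), straight leg up to (304,15), pads symmetric about it. Grasp.

>>> drive_tool([
  {"x":2,"y":0,"z":30,"turn":0,"grip":0.6},
  {"x":0,"y":0,"z":18,"turn":0,"grip":0.6},
  {"x":0,"y":0,"z":5,"turn":0,"grip":0.6},
  {"x":0,"y":0,"z":0,"turn":0,"grip":0.6},
], force=40)

```text
time: 33.3
eef_pos: [0.4711, -0.4019, 0.0063]
tool_rot: [0.857, -0.516, 0.0, 0.0]
wrist_force: [0.5, -0.1, -0.5]
width: 0.0341
gripper_force: 0.0
```

>>> drive_tool([
  {"x":0,"y":0,"z":2,"turn":0,"grip":0.6},
  {"x":0,"y":0,"z":0,"turn":0,"grip":1},
  {"x":0,"y":0,"z":0,"turn":0,"grip":1},
  {"x":0,"y":0,"z":0,"turn":0,"grip":1},
])

```text
time: 33.7
eef_pos: [0.4717, -0.4025, 0.005]
tool_rot: [0.857, -0.516, 0.001, 0.0]
wrist_force: [-1.2, 0.1, 9.5]
width: 0.0002
gripper_force: 5.1
```

>>> drive_tool([
  {"x":0,"y":0,"z":-10,"turn":0,"grip":0.6},
  {"x":0,"y":0,"z":-20,"turn":0,"grip":0.6},
  {"x":0,"y":0,"z":-20,"turn":0,"grip":0.6},
  {"x":0,"y":0,"z":0,"turn":0,"grip":0.6},
])

```text
time: 34.1
eef_pos: [0.4722, -0.4029, 0.0569]
tool_rot: [0.857, -0.516, 0.002, 0.0]
wrist_force: [-0.8, 1.0, -0.4]
width: 0.0344
gripper_force: 0.0
```

```bash
python3 -c "
from h import *
s,m,im=clipfit('pics/w20.png')"
```

```text
[ 0.4722 -0.4029  0.0569] [ -62.12 -152.12] 0.0344 34.1
clip_eye [276.  235.9] 0.59 [ 0.4707 -0.4   ] tool [-3.6  0.1 54.4]
clip_bow [279.4 177.6] 0.83 [ 0.4881 -0.4379] tool [38.1  2.4 54.6]
outline 0.72 [254.7, 118.3, 290.3, 251.5] [-16.  -12.6] [77.8 11.5]
-16 -5.0 8.7 | -11 -7.8 11.5 | -6 -8.4 11.4 | -1 -8.4 11.4 | 4 -8.3 11.3 | 9 -4.1 8.4 | 14 -2.7 5.6 | 19 -2.6 5.6 | 24 -3.9 5.6 | 29 -7.3 6.2 | 34 -9.2 6.2 | 39 -9.9 6.1 | 44 -9.8 6.1 | 49 -7.7 6.1 | 54 -8.2 6.7 | 59 -11.4 6.6 | 64 -12.6 6.6 | 69 2.1 6.5 | 74 2.1 5.9 |
```

>>> drive_tool([
  {"x":-2,"y":0.5,"z":30,"turn":0,"grip":0.6},
  {"x":0,"y":0,"z":18,"turn":0,"grip":0.6},
  {"x":0,"y":0,"z":7,"turn":0,"grip":0.6},
  {"x":0,"y":0,"z":2,"turn":0,"grip":0.6},
  {"x":0,"y":0,"z":1,"turn":0,"grip":0.6},
  {"x":0,"y":0,"z":0,"turn":0,"grip":0.6},
])

```text
time: 34.9
eef_pos: [0.4683, -0.399, -0.0012]
tool_rot: [0.857, -0.516, -0.001, -0.0]
wrist_force: [-19.4, 17.1, 77.3]
width: 0.0342
gripper_force: 38.2
```

>>> drive_tool([
  {"x":0,"y":0,"z":0,"turn":0,"grip":0.6},
  {"x":0,"y":0,"z":0,"turn":0,"grip":0.6},
])

```text
time: 35.1
eef_pos: [0.4684, -0.399, -0.0011]
tool_rot: [0.857, -0.516, -0.001, -0.0]
wrist_force: [-18.7, 18.4, 76.4]
width: 0.0343
gripper_force: 38.1
```

>>> drive_tool([
  {"x":0,"y":0,"z":-2,"turn":0,"grip":0.6},
  {"x":0,"y":0,"z":0,"turn":0,"grip":0.6},
])

```text
time: 35.3
eef_pos: [0.4687, -0.3994, -0.001]
tool_rot: [0.857, -0.516, -0.001, -0.0]
wrist_force: [-10.4, 8.9, 37.1]
width: 0.0341
gripper_force: 18.7
```

>>> drive_tool([
  {"x":0,"y":0,"z":-3,"turn":0,"grip":0.6},
  {"x":0,"y":0,"z":0,"turn":0,"grip":0.6},
])

```text
time: 35.5
eef_pos: [0.4696, -0.4002, 0.0008]
tool_rot: [0.857, -0.516, 0.0, -0.0]
wrist_force: [0.1, -0.4, -0.4]
width: 0.0343
gripper_force: 0.0
```

>>> drive_tool([
  {"x":0,"y":0,"z":0,"turn":0,"grip":1},
  {"x":0,"y":0,"z":0,"turn":0,"grip":1},
  {"x":0,"y":0,"z":0,"turn":0,"grip":1},
])

```text
time: 35.8
eef_pos: [0.4694, -0.4001, 0.0005]
tool_rot: [0.857, -0.516, -0.0, -0.0]
wrist_force: [-1.6, 1.4, 6.9]
width: 0.0187
gripper_force: 38.9
```

>>> drive_tool([
  {"x":0,"y":0,"z":0,"turn":0,"grip":1},
  {"x":0,"y":0,"z":-15,"turn":0,"grip":1},
  {"x":0,"y":0,"z":-30,"turn":0,"grip":1},
  {"x":0,"y":0,"z":-40,"turn":0,"grip":1},
  {"x":0,"y":0,"z":-40,"turn":0,"grip":1},
  {"x":0,"y":0,"z":-20,"turn":0,"grip":1},
  {"x":0,"y":0,"z":0,"turn":0,"grip":1},
], force=80)

```text
time: 36.5
eef_pos: [0.471, -0.4015, 0.1496]
tool_rot: [0.857, -0.516, 0.003, 0.001]
wrist_force: [-0.6, 0.2, -0.2]
width: 0.0165
gripper_force: 78.4
```

```bash
python3 -c "
from h import *
s=readout.get_state();print(s['width'],s['gripper_force'],s['wrist_force'])
plan((.34,-.2,.17,-40)) if 0 else plan((.50,-.2,.17,-30),(.40,.125,.17,1.4))
im=viewer.snapshot('wrist');cv2.imwrite('pics/w21.png',im)
for t in('clip_eye','clip_bow'):print(t,[(np.round(d['xy'],1),round(d['score'],2)) for d in nets.place_of(t,'wrist')[:2]])
o=nets.outline_of('clip_eye','wrist');print([(q['rect'],q['score']) for q in o[:1]])
"|sed 's/np.float64//g'
```

```text
0.016487533749480813 78.40728521347046 [-0.55338817  0.15213353 -0.21936236]
rows [[-33, -24, -4, (-0.112)], [-30, -27, -4, (-0.112)], [-27, -31, -4, (-0.112)], [-23, -34, -4, (-0.112)], [-19, -35, -4, (-0.112)]] -> [ 0.4998 -0.2004  0.1696] -30.0
rows [[-31, -29, 0, (-0.069)], [-29, -31, 0, (-0.069)], [-27, -33, 0, (-0.069)], [-25, -35, 0, (-0.069)], [-22, -36, 0, (-0.069)], [-19, -38, 0, (-0.069)], [-17, -39, 0, (-0.069)], [-14, -40, 0, (-0.069)]] -> [0.4003 0.1249 0.1696] 1.6
clip_eye [(array([277.3, 271.8]), 0.64)]
clip_bow []
[([243.0, 105.1, 291.5, 289.6], 0.83)]
```

>>> drive_tool([
  {"x":-33,"y":-24,"z":-4,"turn":-0.112,"grip":1},
  {"x":-30,"y":-27,"z":-4,"turn":-0.112,"grip":1},
  {"x":-27,"y":-31,"z":-4,"turn":-0.112,"grip":1},
  {"x":-23,"y":-34,"z":-4,"turn":-0.112,"grip":1},
  {"x":-19,"y":-35,"z":-4,"turn":-0.112,"grip":1},
  {"x":-31,"y":-29,"z":0,"turn":-0.069,"grip":1},
  {"x":-29,"y":-31,"z":0,"turn":-0.069,"grip":1},
  {"x":-27,"y":-33,"z":0,"turn":-0.069,"grip":1},
])

```text
time: 37.5
eef_pos: [0.4597, -0.0755, 0.1646]
tool_rot: [0.988, -0.157, -0.001, -0.0]
wrist_force: [1.5, 0.4, -0.1]
width: 0.0163
gripper_force: 78.4
```

>>> drive_tool([
  {"x":-25,"y":-35,"z":0,"turn":-0.069,"grip":1},
  {"x":-22,"y":-36,"z":0,"turn":-0.069,"grip":1},
  {"x":-19,"y":-38,"z":0,"turn":-0.069,"grip":1},
  {"x":-17,"y":-39,"z":0,"turn":-0.069,"grip":1},
  {"x":-14,"y":-40,"z":0,"turn":-0.069,"grip":1},
  {"x":-10,"y":-3,"z":0,"turn":0,"grip":1},
  {"x":-10,"y":0,"z":0,"turn":0,"grip":1},
  {"x":0,"y":0,"z":0,"turn":0,"grip":1},
])

```text
time: 38.3
eef_pos: [0.377, 0.1278, 0.1651]
tool_rot: [1.0, 0.014, -0.001, 0.0]
wrist_force: [-0.2, 0.2, -0.5]
width: 0.0165
gripper_force: 78.5
```

```bash
python3 -c "
from h import *
s,m,im=postrel('pics/w22.png');print(s['joints'].round(3))
cv2.imwrite('pics/w22c.png',cv2.resize(im[90:330,170:390],(550,600),interpolation=2))
print(proj(m,[[.4785,.1305,.081],[.4785,.1305,.065]]))
for t in('clip_eye','clip_bow','post_hole'):print(t,[(np.round(d['xy'],1),round(d['score'],2)) for d in nets.place_of(t,'wrist')[:2]])
o=nets.outline_of('clip_eye','wrist');print([(q['rect'],q['score']) for q in o[:1]])
"
```

```text
[0.377  0.1278 0.1651] [  1.58 -88.42] 0.0165 [-0.2  0.2 -0.5] 38.3
post [278.4  81.1] 0.76 [0.4761 0.1297 0.081 ] rel tool [99.3  0.8 83.9]
[ 0.251  0.232  2.212 -0.     0.7    1.794]
[[277.31404319  77.28077065]
 [277.2958656   79.80710773]]
clip_eye [(array([275.6, 272.1]), 0.86)]
clip_bow [(array([280.7, 193.6]), 0.97)]
post_hole [(array([279.2,  82.4]), 0.85)]
[([242.8, 106.8, 294.4, 290.5], 0.82)]
```

View pics/w22c.png

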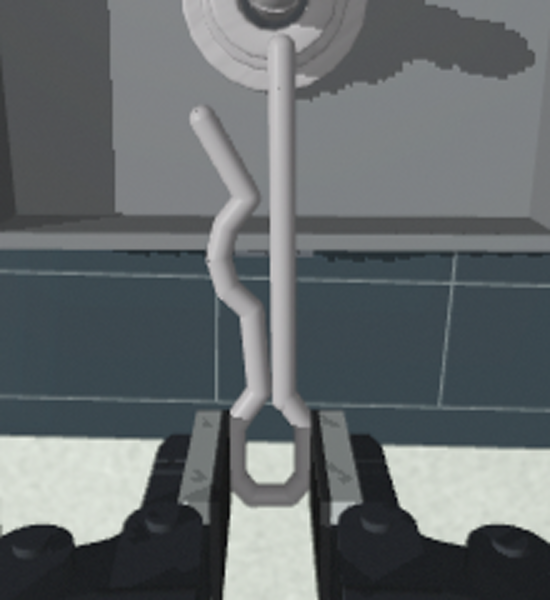

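The clip is held by its eye at (270,460), with the straight leg pointing at the post, tip at (281,40). A small trim, then lower to hole height.

>>> drive_tool([
  {"x":-3,"y":-3,"z":20,"turn":0.02,"grip":1},
  {"x":0,"y":0,"z":30,"turn":0,"grip":1},
  {"x":0,"y":0,"z":20,"turn":0,"grip":1},
  {"x":0,"y":0,"z":0,"turn":0,"grip":1},
  {"x":0,"y":0,"z":0,"turn":0,"grip":1},
])

```text
time: 39.1
eef_pos: [0.3758, 0.1313, 0.0959]
tool_rot: [1.0, 0.004, -0.0, 0.0]
wrist_force: [0.5, 0.2, -0.4]
width: 0.0164
gripper_force: 78.5
```

```bash
cat >> h.py <<'E'
def legpost(save=None):
    s,m,im=postrel(save);tr=R.from_quat(s["tool_rot"]);print(s["joints"].round(2))
    tl=lambda uv,z:(tr.inv().apply(atz(m,uv,z)-s["eef_pos"])*1000).round(1)
    o=nets.outline_of("clip_eye","wrist")[0];px=o["pixels"];ys,xs=np.where(px);print("rect",o["rect"],"tip",tl((xs[ys==ys.min()].mean(),o["rect"][1]),s["eef_pos"][2]+.002))
    g=cv2.cvtColor(im,cv2.COLOR_BGR2GRAY).astype(float)
    L=[]
    for v in range(int(ys.min())+4,int(ys.min())+26,3):
        x=xs[ys==v];x=x[x>x.max()-14];L.append(tl((x.mean(),v),s["eef_pos"][2]+.002)[:2])
    for v in range(int(ys.min())+60,int(ys.min())+110,6):
        x=xs[ys==v];x=x.max()
        L.append(tl((x-4.5,v),s["eef_pos"][2]+.002)[:2])
    print("leg pts tool",np.round(L,1).tolist())
    for t,z in(("post_top",.081),("post_hole",.065)):
        for d in nets.place_of(t,"wrist")[:1]:print(t,np.round(d["xy"],1),round(d["score"],2),tl(d["xy"],z))
    return s,m,im
E
python3 -c "
from h import *
s,m,im=legpost('pics/w23.png')"
```

```text
[0.3758 0.1313 0.0959] [  0.41 -89.59] 0.0164 [ 0.5  0.2 -0.4] 39.1
post [283.2  56.2] 0.93 [0.4791 0.1291 0.081 ] rel tool [103.3   2.9  14.8]
[ 0.26  0.37  2.28 -0.    0.5   1.82]
rect [246.7, 107.5, 290.7, 290.4] tip [80.   2.4 -2.1]
leg pts tool [[79.4, 1.9], [78.1, 2.0], [76.8, 2.0], [75.6, 2.2], [74.3, 2.2], [73.0, 2.2], [71.7, 2.2], [70.4, 2.2], [54.6, 2.0], [51.7, 2.5], [48.9, 2.5], [46.0, 2.6], [43.0, 2.6], [40.1, 2.6], [37.0, 2.6], [34.0, 2.1], [30.9, 2.1]]
post_top [283.2  56.2] 0.93 [103.3   2.9  14.8]
post_hole [281.5  63.2] 0.81 [102.7   2.3  30.8]
```

>>> drive_tool([
  {"x":0,"y":0.4,"z":15,"turn":0,"grip":1},
  {"x":0,"y":0,"z":15,"turn":0,"grip":1},
  {"x":0,"y":0,"z":0,"turn":0,"grip":1},
  {"x":0,"y":0,"z":0,"turn":0,"grip":1},
])

```text
time: 39.75
eef_pos: [0.3758, 0.1311, 0.0661]
tool_rot: [1.0, 0.004, -0.0, 0.0]
wrist_force: [0.1, 0.6, -0.1]
width: 0.0166
gripper_force: 78.5
```

```bash
python3 -c "
from h import *
s,m,im=legpost('pics/w24.png')
S=viewer.camera_model('side');st=viewer.snapshot('side');cv2.imwrite('pics/s24.png',st)
for t in('clip_eye','clip_bow','post_hole','post_top'):print(t,[(np.round(d['xy'],1),round(d['score'],2)) for d in nets.place_of(t,'side')[:2]])
print(proj(S,[[.479,.1293,.065],[.479,.1293,.081],[.3758,.131,.065],[.4578,.1285,.065]]).round(1))
"
```

```text
[0.3758 0.1311 0.0661] [  0.45 -89.55] 0.0166 [ 0.1  0.6 -0.1] 39.75
post [283.7  40.6] 0.86 [0.4794 0.1294 0.081 ] rel tool [103.6   2.5 -14.9]
[0.26 0.43 2.3  0.   0.41 1.82]
rect [245.6, 104.4, 292.6, 291.8] tip [81.3  2.4 -2. ]
leg pts tool [[79.8, 2.2], [78.5, 2.2], [77.3, 2.2], [76.0, 2.2], [74.7, 2.2], [73.4, 2.0], [72.1, 2.2], [70.8, 2.2], [55.0, 2.5], [52.2, 2.0], [49.3, 2.1], [46.4, 2.5], [43.5, 2.6], [40.5, 2.6], [37.5, 2.6], [34.5, 2.6], [31.4, 2.6]]
post_top [283.7  40.6] 0.86 [103.6   2.5 -14.9]
post_hole [283.9  50. ] 0.86 [103.4   2.9   1.1]
clip_eye [(array([187.1, 156.3]), 0.54)]
clip_bow [(array([203.2, 153.3]), 0.5)]
post_hole [(array([226.6, 146.5]), 0.8)]
post_top [(array([228.6, 143. ]), 0.88)]
[[228.1 149.6]
 [227.6 144. ]
 [184.7 154.1]
 [219.3 150.8]]
```

>>> drive_tool([
  {"x":0,"y":0.3,"z":3.4,"turn":0,"grip":1},
  {"x":0,"y":0,"z":0,"turn":0,"grip":1},
  {"x":5,"y":0,"z":0,"turn":0,"grip":1},
  {"x":5,"y":0,"z":0,"turn":0,"grip":1},
  {"x":4,"y":0,"z":0,"turn":0,"grip":1},
  {"x":3,"y":0,"z":0,"turn":0,"grip":1},
  {"x":0,"y":0,"z":0,"turn":0,"grip":1},
])

```text
time: 40.95
eef_pos: [0.3934, 0.131, 0.0623]
tool_rot: [1.0, 0.004, 0.0, -0.0]
wrist_force: [0.1, 0.7, -0.2]
width: 0.0168
gripper_force: 78.5
```

>>> drive_tool([
  {"x":4,"y":0,"z":0,"turn":0,"grip":1},
  {"x":4,"y":0,"z":0,"turn":0,"grip":1},
  {"x":4,"y":0,"z":0,"turn":0,"grip":1},
  {"x":0,"y":0,"z":0,"turn":0,"grip":1},
])

```text
time: 41.35
eef_pos: [0.4056, 0.1311, 0.0623]
tool_rot: [1.0, 0.004, 0.0, -0.0]
wrist_force: [-0.2, 0.4, -0.2]
width: 0.0164
gripper_force: 78.5
```

```bash
python3 -c "
from h import *
s,m,im=legpost('pics/w25.png')
st=viewer.snapshot('side');cv2.imwrite('pics/s25.png',st)
for t in('clip_eye','clip_bow','post_hole','post_top'):print(t,[(np.round(d['xy'],1),round(d['score'],2)) for d in nets.place_of(t,'side')[:2]])
"
```

```text
[0.4056 0.1311 0.0623] [  0.44 -89.56] 0.0164 [-0.2  0.4 -0.2] 41.35
post [283.5 123.4] 0.65 [0.4792 0.1291 0.081 ] rel tool [ 73.7   2.5 -18.6]
[ 0.24  0.46  2.24 -0.    0.43  1.8 ]
rect [242.0, 132.7, 292.4, 291.0] tip [ 69.2 -12.1  -1.9]
leg pts tool [[67.7, -11.9], [66.4, -11.5], [65.1, -10.6], [63.7, -10.2], [62.4, -9.3], [61.0, 2.5], [59.6, 2.5], [58.2, 2.5], [41.5, 2.6], [38.5, 2.6], [35.5, 2.6], [32.4, 2.6], [29.3, 2.6], [26.2, 2.6], [23.0, 2.7], [19.8, 2.7], [16.5, 2.7]]
post_top [283.5 123.4] 0.65 [ 73.7   2.5 -18.6]
post_hole [283.8 125.6] 0.67 [72.3  3.  -2.6]
clip_eye [(array([200.1, 153.1]), 0.43)]
clip_bow [(array([214.5, 151.4]), 0.51)]
post_hole [(array([226.8, 150.9]), 0.7), (array([307.3,  90.4]), 0.41)]
post_top [(array([226. , 140.9]), 0.71)]
```

The leg's tip has vanished into the post with no force on the wrist. I push on.

>>> drive_tool([
  {"x":4,"y":0,"z":0,"turn":0,"grip":1},
  {"x":4,"y":0,"z":0,"turn":0,"grip":1},
  {"x":4,"y":0,"z":0,"turn":0,"grip":1},
  {"x":0,"y":0,"z":0,"turn":0,"grip":1},
])

```text
time: 42.25
eef_pos: [0.4172, 0.1313, 0.0622]
tool_rot: [1.0, 0.004, 0.0, -0.0]
wrist_force: [-0.9, 5.0, -0.4]
width: 0.0164
gripper_force: 78.6
```

>>> drive_tool([
  {"x":4,"y":0,"z":0,"turn":0,"grip":1},
  {"x":4,"y":0,"z":0,"turn":0,"grip":1},
  {"x":0,"y":0,"z":0,"turn":0,"grip":1},
])

```text
time: 42.55
eef_pos: [0.4245, 0.1313, 0.0621]
tool_rot: [1.0, 0.004, -0.001, 0.0]
wrist_force: [-2.5, 6.3, 0.3]
width: 0.0163
gripper_force: 78.8
```

>>> drive_tool([
  {"x":4,"y":0,"z":0,"turn":0,"grip":1},
  {"x":3,"y":0,"z":0,"turn":0,"grip":1},
  {"x":0,"y":0,"z":0,"turn":0,"grip":1},
])

```text
time: 42.85
eef_pos: [0.4339, 0.1318, 0.0626]
tool_rot: [1.0, 0.004, 0.002, -0.0]
wrist_force: [7.0, 5.9, -0.9]
width: 0.0165
gripper_force: 78.6
```

>>> drive_tool([
  {"x":2,"y":0,"z":0,"turn":0,"grip":1},
  {"x":0,"y":0,"z":0,"turn":0,"grip":1},
  {"x":0,"y":0,"z":0,"turn":0,"grip":1},
])

```text
time: 43.15
eef_pos: [0.4354, 0.1317, 0.0626]
tool_rot: [1.0, 0.004, 0.001, -0.0]
wrist_force: [4.2, 4.4, -1.2]
width: 0.0168
gripper_force: 78.6
```

```bash
python3 -c "
from h import *
s,m,im=legpost('pics/w26.png')
o=nets.place_of('clip_bow','wrist');print([(d['xy'],d['score']) for d in o[:2]])"
```

```text
[0.4354 0.1317 0.0626] [  0.45 -89.55] 0.0168 [ 4.2  4.4 -1.2] 43.15
post [287.4 195.7] 0.97 [0.4794 0.1276 0.081 ] rel tool [ 44.    4.4 -18.3]
[0.23 0.49 2.18 0.   0.47 1.79]
rect [243.1, 105.0, 294.9, 290.0] tip [81.1  1.5 -1.8]
leg pts tool [[79.8, 1.5], [78.6, 1.5], [77.3, 1.5], [76.0, 1.7], [74.7, 1.7], [73.4, 1.7], [72.1, 1.7], [70.8, 1.7], [55.0, 2.5], [52.2, 2.0], [49.3, -6.5], [46.4, -8.4], [43.5, -9.4], [40.5, -10.0], [37.5, -9.1], [34.5, -8.1], [31.4, -4.8]]
post_top [287.4 195.7] 0.97 [ 44.    4.4 -18.3]
post_hole [283.3 191.1] 0.75 [42.1  2.9 -2.3]
[]
```

>>> drive_tool([
  {"x":1.2,"y":-0.4,"z":0,"turn":0,"grip":1},
  {"x":0,"y":0,"z":0,"turn":0,"grip":1},
  {"x":0,"y":0,"z":0,"turn":0,"grip":1},
])

```text
time: 43.75
eef_pos: [0.4357, 0.1318, 0.0624]
tool_rot: [1.0, 0.004, 0.001, -0.0]
wrist_force: [4.0, 2.6, -0.3]
width: 0.0164
gripper_force: 78.6
```

>>> drive_tool([
  {"x":1.5,"y":-0.4,"z":0,"turn":0,"grip":1},
  {"x":0,"y":0,"z":0,"turn":0,"grip":1},
  {"x":0,"y":0,"z":0,"turn":0,"grip":1},
])

```text
time: 44.05
eef_pos: [0.4362, 0.132, 0.0622]
tool_rot: [1.0, 0.004, -0.0, 0.0]
wrist_force: [1.1, 0.8, -0.6]
width: 0.0164
gripper_force: 78.6
```

>>> drive_tool([
  {"x":0,"y":0,"z":0,"turn":0,"grip":0.5},
  {"x":0,"y":0,"z":0,"turn":0,"grip":0.5},
  {"x":0,"y":0,"z":0,"turn":0,"grip":0.5},
  {"x":0,"y":0,"z":-15,"turn":0,"grip":0.5},
  {"x":-10,"y":0,"z":-30,"turn":0,"grip":0.5},
  {"x":-10,"y":0,"z":-30,"turn":0,"grip":0.5},
  {"x":0,"y":0,"z":0,"turn":0,"grip":0.5},
], force=40)

```text
time: 44.75
eef_pos: [0.4167, 0.1322, 0.14]
tool_rot: [1.0, 0.004, 0.002, -0.0]
wrist_force: [0.4, 0.2, -1.0]
width: 0.043
gripper_force: 0.0
```

```bash
python3 -c "
from h import *
s=readout.get_state();tr=R.from_quat(s['tool_rot']);m=viewer.camera_model('wrist');im=viewer.snapshot('wrist');cv2.imwrite('pics/w27.png',im)
print(s['eef_pos'],s['wrist_force'])
for t,z in(('clip_eye',.065),('clip_bow',.065),('post_top',.081)):
    for d in nets.place_of(t,'wrist')[:1]:print(t,np.round(d['xy'],1),round(d['score'],2),atz(m,d['xy'],z).round(4))
o=nets.outline_of('clip_eye','wrist')[0];ys,xs=np.where(o['pixels']);print(o['rect'],o['score'])
for v in(ys.min(),ys.max()):print(atz(m,(xs[ys==v].mean(),v),.065).round(4))
x,y=yaw(s)
plan((.42,.131,.30,40),(.60,.131,.30,91.3),(.671,.132,.27,91.3))
"|sed 's/np.float64//g'
```

```text
[0.41667077 0.13217445 0.14001051] [ 0.42807579  0.19337    -0.98215248]
clip_eye [277.2 196.9] 0.6 [0.4354 0.1324 0.065 ]
clip_bow [276.8 140.8] 0.94 [0.4764 0.133  0.065 ]
post_top [282.6 139.4] 0.56 [0.4786 0.1292 0.081 ]
[257.1, 81.3, 287.9, 206.9] 0.96
[0.5167 0.1332 0.065 ]
[0.4267 0.1287 0.065 ]
rows [[1, 0, -33, (-0.138)], [0, 0, -32, (-0.138)], [1, 1, -33, (-0.138)], [1, 0, -33, (-0.138)], [0, 1, -32, (-0.138)]] -> [0.4198 0.1307 0.2995] 40.0
rows [[20, 16, 0, (-0.128)], [17, 19, 0, (-0.128)], [15, 21, 0, (-0.128)], [12, 23, 0, (-0.128)], [9, 24, 0, (-0.128)], [6, 25, 0, (-0.128)], [3, 26, 0, (-0.128)]] -> [0.6002 0.131  0.2995] 91.3
rows [[0, 35, 15, (0.0)], [-1, 36, 15, (0.0)]] -> [0.6712 0.1316 0.2695] 91.3
```

>>> drive_tool([
  {"x":1,"y":0,"z":-33,"turn":-0.138,"grip":0.5},
  {"x":0,"y":0,"z":-32,"turn":-0.138,"grip":0.5},
  {"x":1,"y":1,"z":-33,"turn":-0.138,"grip":0.5},
  {"x":1,"y":0,"z":-33,"turn":-0.138,"grip":0.5},
  {"x":0,"y":1,"z":-32,"turn":-0.138,"grip":0.5},
  {"x":20,"y":16,"z":0,"turn":-0.128,"grip":0.5},
  {"x":17,"y":19,"z":0,"turn":-0.128,"grip":0.5},
  {"x":15,"y":21,"z":0,"turn":-0.128,"grip":0.5},
])

```text
time: 45.8
eef_pos: [0.4979, 0.131, 0.2995]
tool_rot: [0.856, 0.517, -0.0, -0.0]
wrist_force: [0.8, 0.4, -0.2]
width: 0.0427
gripper_force: 0.0
```

>>> drive_tool([
  {"x":12,"y":23,"z":0,"turn":-0.128,"grip":0.6},
  {"x":9,"y":24,"z":0,"turn":-0.128,"grip":0.6},
  {"x":6,"y":25,"z":0,"turn":-0.128,"grip":0.6},
  {"x":3,"y":26,"z":0,"turn":-0.128,"grip":0.6},
  {"x":0,"y":35,"z":0,"turn":0,"grip":0.6},
  {"x":-1,"y":36,"z":0,"turn":0,"grip":0.6},
  {"x":0,"y":0,"z":0,"turn":0,"grip":0.6},
  {"x":0,"y":0,"z":0,"turn":0,"grip":0.6},
])

```text
time: 46.6
eef_pos: [0.6714, 0.1316, 0.2981]
tool_rot: [0.699, 0.715, -0.001, -0.001]
wrist_force: [-0.8, 0.4, -0.6]
width: 0.0344
gripper_force: 0.0
```

```bash
python3 -c "
from h import *
s=readout.get_state();m=viewer.camera_model('wrist');im=viewer.snapshot('wrist');cv2.imwrite('pics/w28.png',im)
print(s['eef_pos'],np.degrees(yaw(s)))
for d in nets.place_of('lid_bar','wrist')[:2]:print(np.round(d['xy'],1),round(d['score'],2),atz(m,d['xy'],.19).round(4))
for c in('side','top'):
    viewer.snapshot(c)
    for d in nets.place_of('lid_bar',c)[:1]:print(c,np.round(d['xy'],1),round(d['score'],2),atz(viewer.camera_model(c),d['xy'],.19).round(4))
plan((.6715,.132,.176,91.3))
"
```

```text
[0.67143874 0.1315678  0.2980907 ] [91.29448356  1.29442626]
[276.4 207.7] 0.91 [0.6688 0.1322 0.19  ]
side [307.4  92.5] 0.7 [0.6738 0.1393 0.19  ]
top [171.4 161.4] 0.92 [0.6683 0.1369 0.19  ]
rows [[0, 0, 42, np.float64(0.0)], [0, 0, 41, np.float64(0.0)], [0, 1, 42, np.float64(0.0)]] -> [0.6719 0.1319 0.1756] 91.3
```

Bar where expected. Go down and grip it.

>>> drive_tool([
  {"x":0,"y":0,"z":40,"turn":0,"grip":0.6},
  {"x":0,"y":0,"z":40,"turn":0,"grip":0.6},
  {"x":0,"y":0,"z":30,"turn":0,"grip":0.6},
  {"x":0,"y":0,"z":11,"turn":0,"grip":0.6},
  {"x":0,"y":0,"z":0,"turn":0,"grip":0.6},
])

```text
time: 47.4
eef_pos: [0.6707, 0.1317, 0.1784]
tool_rot: [0.699, 0.715, -0.001, -0.001]
wrist_force: [0.1, 0.9, 0.2]
width: 0.0343
gripper_force: 0.0
```

>>> drive_tool([
  {"x":0,"y":0,"z":0,"turn":0,"grip":1},
  {"x":0,"y":0,"z":0,"turn":0,"grip":1},
  {"x":0,"y":0,"z":0,"turn":0,"grip":1},
  {"x":0,"y":0,"z":0,"turn":0,"grip":1},
], force=40)

```text
time: 47.8
eef_pos: [0.6717, 0.132, 0.1814]
tool_rot: [0.699, 0.715, 0.001, 0.0]
wrist_force: [-5.1, 0.1, 6.4]
width: 0.0084
gripper_force: 39.3
```

>>> drive_tool([
  {"x":0,"y":-16,"z":-9.8,"turn":0,"grip":1},
  {"x":0,"y":-17,"z":-8,"turn":0,"grip":1},
  {"x":0,"y":-17.7,"z":-6.2,"turn":0,"grip":1},
  {"x":0,"y":-18.2,"z":-4.4,"turn":0,"grip":1},
  {"x":0,"y":-18.7,"z":-2.5,"turn":0,"grip":1},
  {"x":0,"y":-18.7,"z":-0.5,"turn":0,"grip":1},
  {"x":0,"y":-18.7,"z":1.4,"turn":0,"grip":1},
  {"x":0,"y":0,"z":0,"turn":0,"grip":1},
])

```text
time: 48.6
eef_pos: [0.5463, 0.1293, 0.2124]
tool_rot: [0.699, 0.715, 0.002, 0.001]
wrist_force: [-4.8, 0.1, 18.0]
width: 0.008
gripper_force: 42.0
```

>>> drive_tool([
  {"x":0,"y":-18.5,"z":2.4,"turn":0,"grip":1},
  {"x":0,"y":-18,"z":5.3,"turn":0,"grip":1},
  {"x":0,"y":-17.4,"z":7.1,"turn":0,"grip":1},
  {"x":0,"y":-16.5,"z":8.8,"turn":0,"grip":1},
  {"x":0,"y":-15.6,"z":10.6,"turn":0,"grip":1},
  {"x":0,"y":-14.4,"z":12.1,"turn":0,"grip":1},
  {"x":0,"y":0,"z":0,"turn":0,"grip":1},
])

```text
time: 49.3
eef_pos: [0.4449, 0.1268, 0.1634]
tool_rot: [0.699, 0.715, 0.0, -0.0]
wrist_force: [-7.6, 2.6, 3.5]
width: 0.0077
gripper_force: 41.0
```

>>> drive_tool([
  {"x":0,"y":-13,"z":13.5,"turn":0,"grip":1},
  {"x":0,"y":-11.6,"z":14.7,"turn":0,"grip":1},
  {"x":0,"y":-5,"z":7.5,"turn":0,"grip":1},
  {"x":0,"y":0,"z":0,"turn":0,"grip":1},
])

```text
time: 49.7
eef_pos: [0.4166, 0.1261, 0.1274]
tool_rot: [0.699, 0.715, -0.0, -0.0]
wrist_force: [-5.1, 4.6, -1.4]
width: 0.0081
gripper_force: 41.7
```

>>> drive_tool([
  {"x":0,"y":-2.5,"z":4,"turn":0,"grip":1},
  {"x":0,"y":0,"z":0,"turn":0,"grip":1},
  {"x":0,"y":-1.5,"z":3,"turn":0,"grip":1},
  {"x":0,"y":0,"z":0,"turn":0,"grip":1},
])

```text
time: 50.1
eef_pos: [0.4128, 0.126, 0.1208]
tool_rot: [0.699, 0.715, -0.0, -0.0]
wrist_force: [-6.9, 4.4, 0.8]
width: 0.0079
gripper_force: 41.9
```

>>> drive_tool([
  {"x":0,"y":-0.3,"z":1.5,"turn":0,"grip":1},
  {"x":0,"y":0,"z":0,"turn":0,"grip":1},
  {"x":0,"y":0,"z":0,"turn":0,"grip":1},
])

```text
time: 50.4
eef_pos: [0.4121, 0.126, 0.1194]
tool_rot: [0.699, 0.715, -0.0, -0.001]
wrist_force: [-8.6, 5.4, 5.5]
width: 0.0075
gripper_force: 42.8
```

>>> drive_tool([
  {"x":0,"y":0.5,"z":1.2,"turn":0,"grip":1},
  {"x":0,"y":0,"z":0,"turn":0,"grip":1},
  {"x":0,"y":0,"z":0,"turn":0,"grip":1},
])

```text
time: 50.7
eef_pos: [0.4121, 0.126, 0.1189]
tool_rot: [0.699, 0.715, -0.001, -0.001]
wrist_force: [-17.7, 4.7, 31.4]
width: 0.0078
gripper_force: 45.6
```

>>> drive_tool([
  {"x":0,"y":0,"z":-0.8,"turn":0,"grip":1},
  {"x":0,"y":0,"z":0,"turn":0,"grip":0.6},
  {"x":0,"y":0,"z":0,"turn":0,"grip":0.6},
  {"x":0,"y":0,"z":0,"turn":0,"grip":0.6},
  {"x":0,"y":0,"z":-20,"turn":0,"grip":0.6},
  {"x":0,"y":0,"z":-40,"turn":0,"grip":0.6},
  {"x":0,"y":0,"z":-40,"turn":0,"grip":0.6},
  {"x":-40,"y":0,"z":-10,"turn":0,"grip":0.6},
])

```text
time: 51.5
eef_pos: [0.4163, 0.0881, 0.2323]
tool_rot: [0.698, 0.716, 0.003, 0.002]
wrist_force: [0.5, -0.7, -1.5]
width: 0.034
gripper_force: 0.0
```

>>> drive_tool([
  {"x":-40,"y":20,"z":0,"turn":0,"grip":0.6},
  {"x":-40,"y":20,"z":0,"turn":0,"grip":0.6},
  {"x":-40,"y":20,"z":0,"turn":0,"grip":0.6},
  {"x":-40,"y":20,"z":0,"turn":0,"grip":0.6},
  {"x":-40,"y":10,"z":0,"turn":0,"grip":0.6},
  {"x":0,"y":0,"z":0,"turn":0,"grip":0.6},
])

```text
time: 52.1
eef_pos: [0.5101, -0.1165, 0.2285]
tool_rot: [0.7, 0.714, 0.0, 0.001]
wrist_force: [-0.1, 0.8, 0.1]
width: 0.0341
gripper_force: 0.0
```

```bash
python3 - <<'E'
from h import *
for c,i in(("top","top0"),("side","side0")):
    im=viewer.snapshot(c);cv2.imwrite(f"pics/{c}_end.png",im)
    for t in("lid_bar","clip_eye","clip_bow","w68_c","w52_c","post_top","snap_jar","rotary_cutter","tape_measure","thread_spool","stitching_awl"):
        print(c,t,[(np.round(d["xy"]).tolist(),round(d["score"],2)) for d in nets.place_of(t,c)[:2]])
    a=cv2.cvtColor(cv2.imread(f"pics/{i}.png"),6).astype(int);b=cv2.cvtColor(im,6).astype(int)
    # bar: darkest blob compare in lid region
    r=(slice(262,285),slice(150,210)) if c=="top" else (slice(110,160),slice(190,206))
    for q in(a,b):
        ys,xs=np.where(q[r]<50);print("dark blob",len(ys),xs.mean()+r[1].start,ys.mean()+r[0].start)
    if c=="side":print("lid diff",abs(a-b)[115:195,185:275].mean())
print(readout.get_state()["eef_pos"],readout.get_state()["time"])
E
```

```text
top lid_bar [([180.0, 272.0], 0.72)]
top clip_eye []
top clip_bow []
top w68_c []
top w52_c [([324.0, 148.0], 0.74)]
top post_top [([182.0, 242.0], 0.79)]
top snap_jar [([312.0, 184.0], 0.45)]
top rotary_cutter [([278.0, 286.0], 0.74)]
top tape_measure [([322.0, 146.0], 0.83)]
top thread_spool [([361.0, 287.0], 0.89)]
top stitching_awl [([184.0, 244.0], 0.7), ([270.0, 151.0], 0.53)]
dark blob 221 182.6334841628959 274.9773755656109
dark blob 184 179.53804347826087 275.2391304347826
side lid_bar [([197.0, 130.0], 0.66), ([388.0, 260.0], 0.26)]
side clip_eye []
side clip_bow []
side w68_c []
side w52_c []
side post_top [([227.0, 143.0], 0.76)]
side snap_jar [([327.0, 260.0], 0.92)]
side rotary_cutter [([329.0, 260.0], 0.69), ([186.0, 245.0], 0.63)]
side tape_measure [([387.0, 260.0], 0.87)]
side thread_spool [([196.0, 344.0], 0.74)]
side stitching_awl [([357.0, 214.0], 0.66)]
dark blob 63 198.68253968253967 133.3015873015873
dark blob 55 198.03636363636363 136.4
lid diff 20.83222222222222
[ 0.50825706 -0.11204319  0.22839608] 53.3
```

```bash
python3 -c "
from station import job
print(job.hand_in())"
```

```text
the job is handed in; nothing more can be done
None
```

The job is handed in at about 53 s: w68, w52 and w44 are stacked on the post, the clip is snapped home and the lid is shut, but when the lid met its stop on opening the wrist read about 131 N, over the 120 N limit, so the run may be failed for that.

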